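# Tip the parts bin and scoop its bearing balls onto the counting scale

### The arm

A 7-joint arm with a two-finger parallel gripper is mounted at the origin on a cart in front of the work surface, level with it; the furniture and walls round the work are solid. World frame = base frame: x ahead of the robot, y to its left, z up, the work surface at z = 0. Lengths are in m, angles in rad, forces in N, time in s.
With the tool pointing down it reaches from about 0.4 to 0.85 m from the base axis. Payload 4.5 kg.
Tool frame: the origin (TCP) lies at the very end of the fingers, on their centre line; the grasp point (between the pads) lies 19 mm behind it (r.pinch_z is the distance from the TCP to the grasp point, in m); z points along the fingers, y is the line along which they close (so a half turn about z gives the same grasp; the last joint's range is limited). The gripper opens to 88 mm and grips with 3 to 60 N. Pads are 18 mm wide; open, the fingers measure 123 mm over their backs; the gripper's body (75 mm by 187 mm) begins 45 mm behind the grasp point.
Start: joints at [1.255, 0.689, -0.195, 1.565, 0.157, 0.902, -0.215], TCP at [0.214, -0.587, 0.239] pointing down, gripper open.
Joint ranges: [-3.01, 3.01], [-0.46, 2.08], [-1.47, 1.51], [0.13, 2.56], [-1, 4.14], [0.04, 2.09], [-2.66, 2.66]. Speed limits (rad/s): [2.57, 2.57, 3.14, 3.14, 3.14, 3.14, 3.14].

### API

Orientations are given as a unit quaternion [x, y, z, w].
In Python, from plant import r, cams gives the robot as it stands.
- The arm moves only by the shell command python3 -m pendant 'ROWS' [FORCE]. ROWS is JSON, a list of rows, each a list of 3 entries, a list of its own where there are three numbers: the closure, from -1 (fully open) to 1 (shut), then the shift along the tool's x, y, z in mm, then the turn, a rotation vector about the tool's x, y, z in degrees. A call has 1 to 8 rows; each row shifts and turns the commanded pose from where the row before left it, along the tool's axes as they then stand; what a row does not reach is not made up. A row lasts 1/8 s, in which the tool goes at most 62.5 mm and 10.7 degrees, less where a joint would pass 70% of its speed; a pose out of reach is approached as far as the arm can. A call with a gripper value outside its range is refused whole. The fingers move at their own pace and stop on an object; FORCE is the grip in N (left out, the last holds). Time passes only in rows, so rows that do not move let the fingers close. It gives the time, the measured TCP pose, the force, the opening and the grip force at its end, in the units of the state.
- r.get_state(): the state, without advancing time (a new reading comes with each control period).
- cams.snapshot(name): name is "scene" or "top"; returns a dict with "img" (420x560x3 uint8, red, green, blue), "camera_matrix" (3x3 intrinsics, pixels), "D" ([k1, k2, p1, p2, k3] as OpenCV has them; the pictures are not rectified), "camera_from_world" (4x4, takes a point from world to camera coordinates). Camera axes: x right, y up, looking along -z (the intrinsics and any distortion apply to the point x, -y, -z); pixel columns grow to the right and rows downward; lengths in m; the calibration is good to about 2 mm. A picture is of the moment at which its call begins. There is no depth.
- r.finish_job(): hands the job in; it is judged then, once.
The state is a dict: "clock": time; "q": joint angles; "qd": joint speeds; "joint_torque": joint torques, N m; "tool_pos": TCP position; "eef_rot": TCP orientation; "contact_force": force on the tool from outside, world axes, zero at the start; "moment": the same for the moment, N m; "opening": opening from 0.0 (shut) to 1.0 (fully open); "finger_force": force on a finger pad.
Only numpy, scipy, OpenCV 4.12 (cv2) and the standard library are available. Lean on these libraries where they do the work, as an engineer would, in place of code of your own. Each camera call takes 0.05 s, during which the arm holds its last target. There are 200 camera calls.

### The job

The five bearing balls in the blue hinged bin have to go on the counting scale. Lift the bin's handle until the bin stands fully tipped against its stop and the balls have run together in its deep corner, then use the hand scoop, never the fingers on the balls, to scoop all of them out of the corner and tip them into the scale's steel pan. Leave the bin tipped, lay the scoop flat back on its rubber mat and do not shift the other things on the bench.

Things in the scene. Friction and masses are not known exactly. Their poses are not given: they have to be found in the camera images.
- tilt_stand: dark steel stand of the bin, bolted to the bench; base plate 215 (x) x 150 (y) x 6 mm. Origin at the middle of its underside. x points from the bin's handle and low front wall to the hinge and deep end. A steel quadrant stay rises on its +y side, 67 mm from the middle, to 105 mm above the bench.
- bin (a joint): tilt of the blue bin, rad: 0 level on the stand, 0.66 tipped fully against its stop. The hinge is stiff (about 2 N m of friction): the bin stays at any angle; lifting it takes about 12 N at the handle.
- bin_hinge (a point): middle of the hinge line, which runs along the stand's y axis, 95 mm along +x and 20 mm above the stand's origin. Stays put when the bin tips. The bin is 165 mm long inside, 110 mm wide at its front, narrowing to 83 mm at the deep end by the hinge; its side walls rise from 30 mm at the front to 101 mm; walls 3 mm thick, front outer face 171 mm from the hinge.
- bin_handle (a point): middle of the handle bar: round steel, 12 mm thick, along the stand's y axis, 80 mm clear between its bends, 38 mm outside the low front wall. At tilt 0 it lies 209 mm along -x and 22 mm up from the hinge (42 mm above the bench; 171 mm when fully tipped). It swings up round the hinge with the bin and may turn between the pads.
- bin_corner (a point): deep corner of the bin; at tilt 0 it is 11 mm along -x and 12 mm up from the hinge. Turns with the bin: x along the floor to the high wall, z off the floor. In these axes the floor lies at z = -8 mm, the high wall's inner face at x = +8 mm (101 mm high); a flat 45 degree fillet fills the corner, from the floor at x = -8 mm to 16 mm up the high wall.
- scale: grey counting scale on the bench, 205 (x) x 172 (y) x 86 mm with its pan, display on its -x side. Origin at the middle of its underside. It does not move.
- scale_pan (a point): middle of the inner floor of the scale's round steel pan, 59 mm above the bench, 12 mm along +x from the scale's origin. The floor's radius is 61 mm; the wall flares out to a rim of 86 mm radius, 27 mm above the floor.
- mat: black rubber mat, 220 (x) x 120 (y) x 3 mm, fixed to the bench. Origin at the middle of its underside.
- scoop: aluminium hand scoop, about 140 g, lying on the mat. Origin on its underside; x to its open mouth, z up. Flat floor 2.5 mm thick from x = -13 to the lip at +67 mm, 73 mm wide (69 inside); side walls fall from 30 mm at the back to 4 at the mouth. From x = -12, z = 20 mm a stem and black grip rise 30 degrees off z toward -x.
- scoop_grip (a point): point in the scoop's black grip to pinch across y: 54.5 mm behind (-x) and 93.6 mm above the scoop's origin, 85 mm along the handle's line. The grip is 16 mm thick (y), 24 mm wide and 80 mm long, from 42 to 122 mm along that line.
- scoop_lip (a point): middle of the scoop's lip, the front edge of its floor, x = 67 mm from the scoop's origin.
- ball_0: bright steel bearing ball, 24 mm across, 56 g, oiled and slippery. Origin at its centre.
- ball_1: bright steel bearing ball, 24 mm across, 56 g, oiled and slippery. Origin at its centre.
- ball_2: bright steel bearing ball, 24 mm across, 56 g, oiled and slippery. Origin at its centre.
- ball_3: bright steel bearing ball, 24 mm across, 56 g, oiled and slippery. Origin at its centre.
- ball_4: bright steel bearing ball, 24 mm across, 56 g, oiled and slippery. Origin at its centre.
- by_screw_jar_1: bystander: glass jar of screws with a green lid, 62 mm across, 82 high
- by_oil_can: bystander: copper-coloured pump oil can with a long thin spout, 69 mm across, 216 high
- by_bearing_1: bystander: small steel ball bearing lying flat, 42 mm across, 13 high
- by_round_knob_2: bystander: black turned machine knob, 48 mm across, 52 high
- by_pliers_black: bystander: pliers with black handles, 60x176x12 mm, long side along its y
- by_gear_1: bystander: brass-coloured spur gear lying flat, 80 mm across, 27 high
- by_tape_roll: bystander: black roll of cloth tape lying flat, 68 mm across, 25 high

How it is judged:
On the way, in this order (a step that is already met when the one before it is completed fails the run):
1. the bin is tipped up to its stop (tilt over 0.6 rad) and all five balls lie in its deep corner (value of joint bin above 0.6 rad and x of ball_0 in the frame of bin_corner between -0.06 and 0.02 m and z of each of ball_0, ball_1, ball_2, ball_3, ball_4 in the frame of bin_corner below 0.075 m and x of ball_1 in the frame of bin_corner between -0.06 and 0.02 m and x of ball_2 in the frame of bin_corner between -0.06 and 0.02 m and x of ball_3 in the frame of bin_corner between -0.06 and 0.02 m and x of ball_4 in the frame of bin_corner between -0.06 and 0.02 m), for 0.2 s.
2. one or more balls have been lifted out of the bin in the scoop (height (world z) of scoop above 0.16 m and ((x of ball_0 in the frame of scoop between -0.012 and 0.07 m and z of ball_0 in the frame of scoop between 0.005 and 0.045 m and y of ball_0 in the frame of scoop between -0.036 and 0.036 m) or (x of ball_1 in the frame of scoop between -0.012 and 0.07 m and z of ball_1 in the frame of scoop between 0.005 and 0.045 m and y of ball_1 in the frame of scoop between -0.036 and 0.036 m) or (x of ball_2 in the frame of scoop between -0.012 and 0.07 m and z of ball_2 in the frame of scoop between 0.005 and 0.045 m and y of ball_2 in the frame of scoop between -0.036 and 0.036 m) or (x of ball_3 in the frame of scoop between -0.012 and 0.07 m and z of ball_3 in the frame of scoop between 0.005 and 0.045 m and y of ball_3 in the frame of scoop between -0.036 and 0.036 m) or (x of ball_4 in the frame of scoop between -0.012 and 0.07 m and z of ball_4 in the frame of scoop between 0.005 and 0.045 m and y of ball_4 in the frame of scoop between -0.036 and 0.036 m))), for 0.2 s.
3. all five balls lie in the pan of the scale (horizontal distance between each of ball_0, ball_1, ball_2, ball_3, ball_4 and scale_pan below 0.08 m and z of ball_0 in the frame of scale_pan between 0 and 0.035 m and z of ball_1 in the frame of scale_pan between 0 and 0.035 m and z of ball_2 in the frame of scale_pan between 0 and 0.035 m and z of ball_3 in the frame of scale_pan between 0 and 0.035 m and z of ball_4 in the frame of scale_pan between 0 and 0.035 m), for 0.2 s.
At the end, for the whole second after the job is handed in: All five balls lie at rest inside the rim of the scale's pan; the bin is still tipped (over 0.5 rad); the scoop lies flat (within 0.1 rad) and still on the mat, its origin within 50 mm of the mat's middle (all of step 3 and linear speed of each of ball_0, ball_1, ball_2, ball_3, ball_4 below 0.05 m/s and value of joint bin above 0.5 rad and horizontal distance between scoop and mat below 0.05 m and angle between scoop's own z axis and vertical below 0.1 rad and height (world z) of scoop below 0.01 m and linear speed of scoop below 0.02 m/s); the robot touches nothing.
It fails at once if the fingers touch a ball (contact force between the fingers and ball_0 above 0.3 N or contact force between the fingers and ball_1 above 0.3 N or contact force between the fingers and ball_2 above 0.3 N or contact force between the fingers and ball_3 above 0.3 N or contact force between the fingers and ball_4 above 0.3 N).
It fails at once if a bystander is shifted by more than 25 mm or knocked over (distance of any of by_screw_jar_1, by_oil_can, by_bearing_1, by_round_knob_2, by_pliers_black, by_gear_1, by_tape_roll from where it was at the start of the episode above 0.025 m or angle between any of by_screw_jar_1, by_oil_can, by_bearing_1, by_round_knob_2, by_pliers_black, by_gear_1, by_tape_roll's own z axis and vertical above 0.5 rad).
It also fails if it takes over 72 s, if anything falls off the work surface, if the arm or the gripper's body presses on something with over 40 N, if the wrist force passes 120 N, or if a joint passes its speed limit or range.

## Working session

There is one attempt and no reset: what is moved stays moved. The work goes in short steps, Python scripts to look and compute and a shell command to move; the robot and the scene stay as the last step left them, time stands still between calls to the robot, and variables do not carry over. Pictures are saved under pics/ and viewed, at most 10 in all, crops included, and the job is handed in when it is done.

```bash
ls; mkdir -p pics; python3 - <<'E'
from plant import r,cams
import cv2
print(r.get_state(), r.pinch_z)
for n in("scene","top"):
    s=cams.snapshot(n); cv2.imwrite(f"pics/{n}0.png",s["img"][:,:,::-1]); print(n,s["camera_matrix"],s["D"],s["camera_from_world"])
E
```

```text
pics
{'clock': 0.0, 'q': array([ 1.2547595 ,  0.68995933, -0.19454985,  1.5663288 ,  0.15729254,
        0.9024934 , -0.21504802]), 'qd': array([-3.67603845e-04,  6.80681522e-04,  2.04870107e-05, -5.50803337e-04,
        7.38130988e-04,  1.26595596e-03, -6.42368006e-04]), 'joint_torque': array([ 6.62927941e-04, -5.27572417e+01, -1.26711611e+00, -1.53430349e+01,
       -5.27630048e-02,  6.77433360e-03,  1.59090405e-04]), 'tool_pos': array([ 0.21397587, -0.5865672 ,  0.23793039]), 'eef_rot': array([ 9.84726631e-01,  1.74105302e-01, -2.06896535e-04, -8.73864649e-04]), 'contact_force': array([ 0.11324687, -0.47492899,  0.73657143]), 'moment': array([ 0.01482735, -0.02018181,  0.04532631]), 'finger_force': 0.0, 'opening': 1.0001063220627275} 0.0187
scene [[513.1851545    0.         275.9724918 ]
 [  0.         513.1851545  211.37853086]
 [  0.           0.           1.        ]] [-0.16255456  0.          0.          0.          0.        ] [[-0.46824848 -0.88330803 -0.02258934  0.25429032]
 [ 0.42162999 -0.24583019  0.87280907 -0.32683125]
 [-0.7765124   0.39916718  0.48753877 -0.84879021]
 [ 0.          0.          0.          1.        ]]
top [[524.91280284   0.         272.75164276]
 [  0.         524.91280284 204.46570093]
 [  0.           0.           1.        ]] [-0.12571785  0.          0.          0.          0.        ] [[ 0.01536356 -0.9998506   0.00792139 -0.02468879]
 [ 0.99349597  0.01615891  0.11271492 -0.58344922]
 [-0.11282608  0.00613817  0.99359579 -1.34907556]
 [ 0.          0.          0.          1.        ]]
```

View pics/scene0.png

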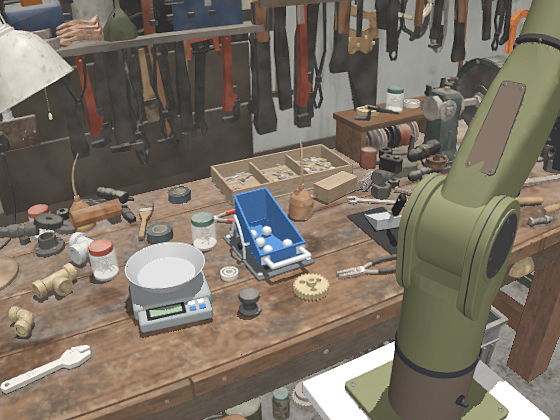

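View pics/top0.png

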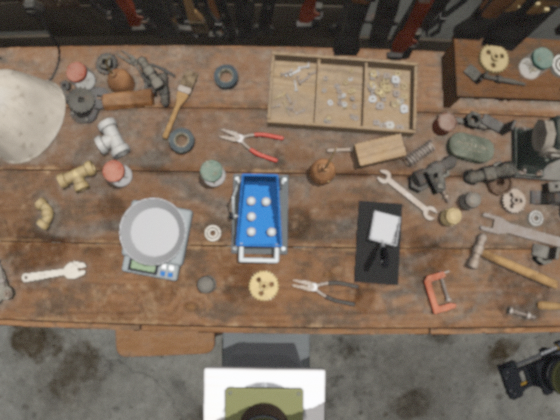

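The scene view shows the bin at about (270,230), the scale at (167,280), and the mat with scoop at (385,220), partly behind the arm. In the top view, the handle bar is at (259,257), the mat at (378,243), the scoop at (383,230) with its mouth up (+x), and the pan at (153,230). Next I'll enlarge the key parts.

```bash
cat > h.py <<'E'
import numpy as np, cv2
from plant import r,cams
from scipy.spatial.transform import Rotation as R
F=np.diag([1,-1,-1.])
def snap(n): return cams.snapshot(n)
def proj(s,P):
    T=s["camera_from_world"]; c=(np.atleast_2d(P)@T[:3,:3].T+T[:3,3])@F
    return cv2.projectPoints(c,np.zeros(3),np.zeros(3),s["camera_matrix"],np.array(s["D"]))[0][:,0]
def ray(s,uv):
    n=cv2.undistortPoints(np.float64(uv).reshape(-1,1,2),s["camera_matrix"],np.array(s["D"]))[:,0]
    T=s["camera_from_world"]; d=(np.c_[n,np.ones(len(n))]@F)@T[:3,:3]; return -T[:3,:3].T@T[:3,3],d
def onz(s,uv,z):
    o,d=ray(s,uv); return o+d*((z-o[2])/d[:,2])[:,None]
E
python3 - <<'E'
from h import *
s=snap("top"); im=s["img"][:,:,::-1].copy()
a=cv2.resize(im[165:285,220:300],None,fx=5,fy=5,interpolation=cv2.INTER_CUBIC)
b=cv2.resize(im[195:295,345:412],None,fx=5.97,fy=5.97,interpolation=cv2.INTER_CUBIC)[:600]
cv2.imwrite("pics/c1.png",np.hstack([a,np.pad(b,((0,600-len(b)),(0,0),(0,0)))])[:,:800])
# mat: dark mask
hsv=cv2.cvtColor(im,cv2.COLOR_BGR2HSV)
m=np.zeros(im.shape[:2],np.uint8); m[190:300,345:415]=(hsv[190:300,345:415,2]<45)*255
c=max(cv2.findContours(m,0,2)[0],key=cv2.contourArea); box=cv2.boxPoints(cv2.minAreaRect(c))
print("mat",box,onz(s,box,.003).round(4).tolist(),cv2.minAreaRect(c), onz(s,[cv2.minAreaRect(c)[0]],.003))
# blue rim
b=((hsv[...,0]>100)&(hsv[...,0]<125)&(hsv[...,1]>150)).astype(np.uint8)*255; b[:160]=0;b[290:]=0;b[:,:225]=0;b[:,300:]=0
c=max(cv2.findContours(b,0,2)[0],key=cv2.contourArea); print("blue",cv2.boundingRect(c),cv2.approxPolyDP(c,3,True)[:,0].tolist())
# white handle
h=((hsv[...,1]<40)&(hsv[...,2]>190)).astype(np.uint8); h[:240]=0;h[270:]=0;h[:,:230]=0;h[:,295:]=0
ys,xs=np.nonzero(h); print("handle",xs.min(),xs.max(),ys.min(),ys.max(),xs.mean(),ys.mean())
# grey pan
g=cv2.HoughCircles(cv2.cvtColor(im,cv2.COLOR_BGR2GRAY)[190:270,105:200],cv2.HOUGH_GRADIENT,1,50,param1=100,param2=20,minRadius=25,maxRadius=42);g=g[0]+[105,190,0]
print("pan",g,onz(s,g[:1,:2],.086))
E
```

```text
mat [[361.7202  268.23395]
 [375.49542 242.65138]
 [381.16058 245.70184]
 [367.38538 271.28442]] [[0.4196, -0.256, 0.003], [0.4884, -0.2934, 0.003], [0.4804, -0.3087, 0.003], [0.4116, -0.2713, 0.003]] ((371.4403991699219, 256.9678955078125), (6.4342122077941895, 29.055545806884766), 28.300752639770508) [[ 0.449899   -0.28226882  0.003     ]]
blue (236, 175, 45, 72) [[243, 175], [236, 243], [280, 245], [277, 177]]
handle 240 285 247 261 260.0762331838565 256.70403587443946
pan [[152.5        232.5         34.70000076]] [[0.50144989 0.28792458 0.086     ]]
```

View pics/c1.png

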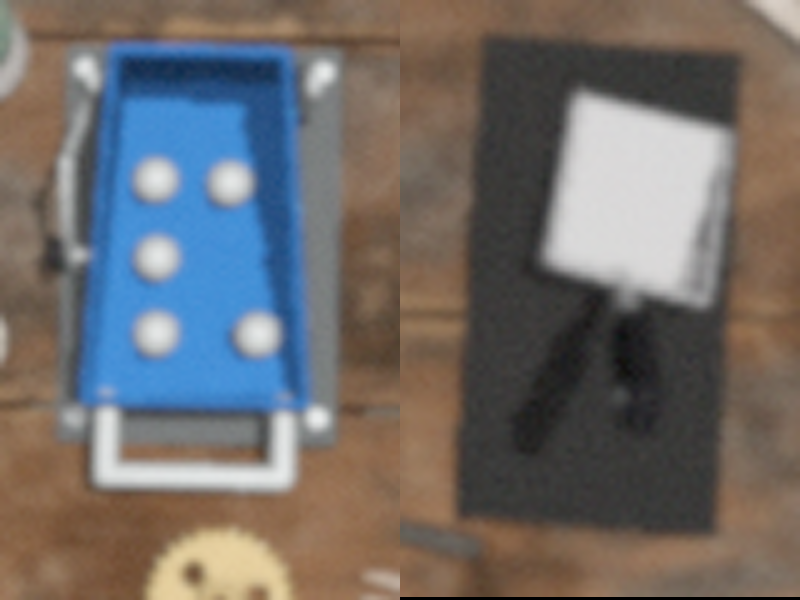

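The crop shows the handle bar centre near (195,475), the stand plate corners, the mat corners (485,40), (740,57), (717,532) and (458,515), and the scoop floor quad (577,90), (735,128), (710,305), (543,265). The scoop's grip is the right-hand dark bar; the left one is its shadow.

```bash
python3 - <<'E'
from h import *
s=snap("top")
A=lambda p:np.array(p)/5.+[220,165]
B=lambda p:(np.array(p)-[400,0])/5.97+[345,195]
print("cam",ray(s,[[0,0]])[0])
m=onz(s,B([[485,40],[740,57],[717,532],[458,515]]),.003)[:,:2]
print("mat",m.round(4).tolist(),m.mean(0),np.linalg.norm(m-np.roll(m,1,0),axis=1))
d=m[0]+m[1]-m[2]-m[3];print("yaw",np.degrees(np.arctan2(d[1],d[0])))
l=onz(s,B([[577,90],[735,128]]),.008)[:,:2]; b=onz(s,B([[710,305],[543,265]]),.033)[:,:2]
lm=l.mean(0);bm=b.mean(0);d=lm-bm;print("scoop lip",l.round(4).tolist(),lm,"back",bm,"len",np.linalg.norm(d),"yaw",np.degrees(np.arctan2(d[1],d[0])),"w",np.linalg.norm(l[0]-l[1]),np.linalg.norm(b[0]-b[1]))
e=l[0]-l[1];print("yaw from lip edge",np.degrees(np.arctan2(e[1],e[0]))-90)
u=d/np.linalg.norm(d); o=lm-.067*u; print("scoop org",o,"grip",o-.0545*u)
for k in (42,85,122):
    t=k/1000; P=np.r_[o-u*(.012+t*.5),.020+t*.866]; q=proj(s,P)[0]; print(k,P,(q-[345,195])*5.97+[400,0])
h=onz(s,A([[93,475],[297,475]]),.042)[:,:2]; print("handle",h,h.mean(0),np.linalg.norm(h[0]-h[1]))
p=onz(s,A([[70,45],[342,45],[335,443],[57,437]]),.006)[:,:2]; print("plate",p.round(4).tolist(),p.mean(0),np.linalg.norm(p-np.roll(p,1,0),axis=1))
d=p[0]+p[1]-p[2]-p[3];y=np.arctan2(d[1],d[0]);print("yaw",np.degrees(y))
u=np.r_[np.cos(y),np.sin(y)];print("hinge",p.mean(0)+.095*u,"handle pred",p.mean(0)-.114*u)
E
```

```text
cam [ 0.42782284 -0.00697636  1.4063948 ]
mat [[0.5985, -0.2495], [0.5927, -0.3667], [0.3781, -0.3545], [0.3847, -0.2373]] [ 0.48849737 -0.30197568] [0.2141193  0.1173335  0.21495341 0.1174395 ]
yaw -3.257334748904429
scoop lip [[0.5759, -0.2904], [0.5597, -0.3627]] [ 0.56779041 -0.32656748] back [ 0.48708831 -0.30712521] len 0.08301102044122133 yaw -13.545241368348048 w 0.0740417432474522 0.07638530569715364
yaw from lip edge -12.602342116773045
scoop org [ 0.50265399 -0.3108752 ] grip [ 0.44966989 -0.29811059]
42 [ 0.47057188 -0.30314617  0.056372  ] [629.37602361 320.89868919]
85 [ 0.44966989 -0.29811059  0.09361   ] [636.89452806 367.92600257]
122 [ 0.43168447 -0.29377765  0.125652  ] [643.69407725 410.65895152]
handle [[ 0.43665214  0.07077004]
 [ 0.43835491 -0.03483873]] [0.43750353 0.01796566] 0.1056224939182287
plate [[0.668, 0.0904], [0.6705, -0.0567], [0.4559, -0.0556], [0.4567, 0.0924]] [0.56278101 0.0176534 ] [0.21134262 0.147128   0.21455006 0.14796985]
yaw -0.4179051052114448
hinge [0.65777848 0.0169605 ] handle pred [0.44878404 0.01848489]
```

```bash
python3 - <<'E'
from h import *
s=snap("scene"); im=s["img"][:,:,::-1].copy()
x0,y0,k=220,180,6
a=cv2.resize(im[y0:y0+100,x0:x0+100],None,fx=k,fy=k,interpolation=cv2.INTER_CUBIC)
y=np.radians(-.4);u=np.array([np.cos(y),np.sin(y),0]);v=np.array([-u[1],u[0],0]);z=np.array([0,0,1])
for hx,col in((.647,(0,255,255)),(.658,(0,255,0))):
    H=np.array([hx,.0175,.02]); P=[H-.209*u+sgn*.046*v+.022*z for sgn in(1,-1)]
    P+=[H+dx*u+sgn*.075*v-.014*z for dx in(.0125,-.2025) for sgn in(1,-1)]
    P+=[H-.001*u+sgn*.044*v+.105*z for sgn in(1,-1)]
    for q in proj(s,P): cv2.circle(a,tuple(int(i) for i in ((q-[x0,y0]+.5)*k)),4,col,1)
b=cv2.resize(im[240:340,115:215],None,fx=2,fy=2,interpolation=cv2.INTER_CUBIC)
a=np.hstack([a,np.vstack([b,np.zeros((400,200,3),np.uint8)])]); cv2.imwrite("pics/c2.png",a)
E
```

```text
(no output)
```

View pics/c2.png

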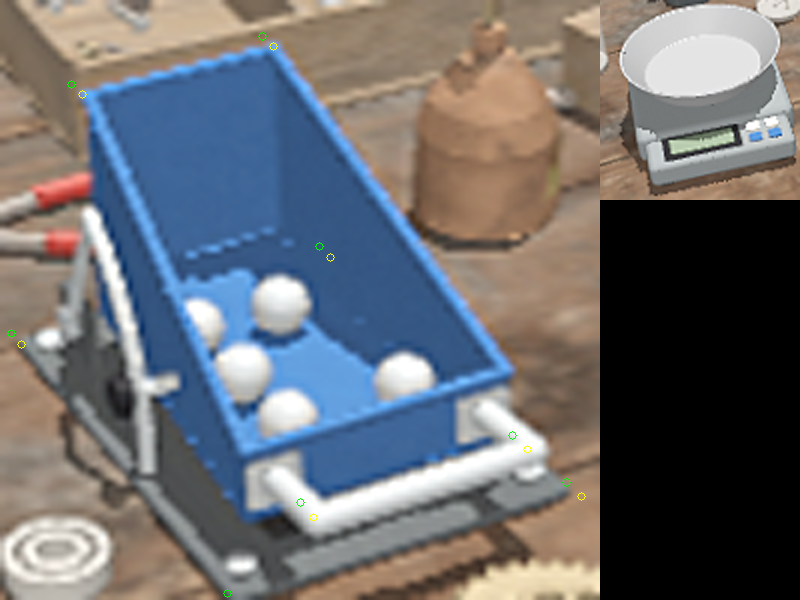

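The bin matches hinge x ≈ 0.647, with the handle at (0.438, 0.018, 0.042). The pan is at about (0.50, 0.288). I'll approach the handle with the tool pitched about 20° forward.

```bash
cat >> h.py <<'E'
def rows(g,pos,Rt,n,frm=None,prt=True):
    """rows (rounded) from current (or frm) pose to pos,Rt in n equal steps; returns end pose"""
    if frm is None:
        st=r.get_state(); p,Rc=np.array(st["tool_pos"]),R.from_quat(st["eef_rot"])
    else: p,Rc=frm
    p0=p.copy(); rv=(Rc.inv()*Rt).as_rotvec(degrees=True)/n; out=[]
    for i in range(n):
        s=Rc.inv().apply(p0+(np.array(pos)-p0)*(i+1)/n-p)*1000
        s=s.round(0); q=rv.round(1)
        out.append([g,[int(x) for x in s],[float(x) for x in q]])
        p=p+Rc.apply(s/1000); Rc=Rc*R.from_rotvec(q,degrees=True)
    for i in range(0,n,8): print(str(out[i:i+8]).replace(" ",""), "max mm",max(np.linalg.norm(o[1]) for o in out),"deg",round(float(np.linalg.norm(rv)),1))
    return p,Rc
def tool(yaw_y,pitch,az):
    """tool z = pitched by `pitch` deg from down toward heading az; y near heading yaw_y"""
    a,t=np.radians(az),np.radians(pitch); z=np.array([np.sin(t)*np.cos(a),np.sin(t)*np.sin(a),-np.cos(t)])
    y=np.array([np.cos(np.radians(yaw_y)),np.sin(np.radians(yaw_y)),0]); y-=z*(z@y); y/=np.linalg.norm(y)
    return R.from_matrix(np.c_[np.cross(y,z),y,z])
E
python3 - <<'E'
from h import *
T=tool(-.4,20,-.4); z=T.as_matrix()[:,2]; bar=np.array([.437,.0185,.042])
e=rows(.43,bar-.09*z,T,16)
e2=rows(.43,bar+.016*z,T,4,e); print(e[0],e2[0])
E
```

```text
[[0.43,[24,-31,7],[-1.1,0.8,-4.3]],[0.43,[27,-30,7],[-1.1,0.8,-4.3]],[0.43,[28,-28,6],[-1.1,0.8,-4.3]],[0.43,[31,-25,7],[-1.1,0.8,-4.3]],[0.43,[32,-24,6],[-1.1,0.8,-4.3]],[0.43,[34,-21,7],[-1.1,0.8,-4.3]],[0.43,[35,-19,6],[-1.1,0.8,-4.3]],[0.43,[36,-16,7],[-1.1,0.8,-4.3]]] max mm 41.30375285612676 deg 4.5
[[0.43,[37,-13,7],[-1.1,0.8,-4.3]],[0.43,[39,-11,8],[-1.1,0.8,-4.3]],[0.43,[38,-8,7],[-1.1,0.8,-4.3]],[0.43,[40,-5,8],[-1.1,0.8,-4.3]],[0.43,[39,-2,9],[-1.1,0.8,-4.3]],[0.43,[39,0,9],[-1.1,0.8,-4.3]],[0.43,[39,3,10],[-1.1,0.8,-4.3]],[0.43,[39,6,10],[-1.1,0.8,-4.3]]] max mm 41.30375285612676 deg 4.5
[[0.43,[0,0,26],[0.1,-0.1,-0.0]],[0.43,[-1,0,27],[0.1,-0.1,-0.0]],[0.43,[0,0,26],[0.1,-0.1,-0.0]],[0.43,[0,-1,27],[0.1,-0.1,-0.0]]] max mm 27.018512172212592 deg 0.2
[0.40628076 0.01898361 0.12651466] [0.44209414 0.01834485 0.02674219]
```

```bash
python3 -m pendant '[[0.43,[24,-31,7],[-1.1,0.8,-4.3]],[0.43,[27,-30,7],[-1.1,0.8,-4.3]],[0.43,[28,-28,6],[-1.1,0.8,-4.3]],[0.43,[31,-25,7],[-1.1,0.8,-4.3]],[0.43,[32,-24,6],[-1.1,0.8,-4.3]],[0.43,[34,-21,7],[-1.1,0.8,-4.3]],[0.43,[35,-19,6],[-1.1,0.8,-4.3]],[0.43,[36,-16,7],[-1.1,0.8,-4.3]]]' && python3 -m pendant '[[0.43,[37,-13,7],[-1.1,0.8,-4.3]],[0.43,[39,-11,8],[-1.1,0.8,-4.3]],[0.43,[38,-8,7],[-1.1,0.8,-4.3]],[0.43,[40,-5,8],[-1.1,0.8,-4.3]],[0.43,[39,-2,9],[-1.1,0.8,-4.3]],[0.43,[39,0,9],[-1.1,0.8,-4.3]],[0.43,[39,3,10],[-1.1,0.8,-4.3]],[0.43,[39,6,10],[-1.1,0.8,-4.3]]]' && python3 -m pendant '[[0.43,[0,0,0],[0,0,0]],[0.43,[0,0,0],[0,0,0]]]'
python3 - <<'E'
from h import *
T=tool(-.4,20,-.4); z=T.as_matrix()[:,2]; bar=np.array([.437,.0185,.042]); print(r.get_state()["q"])
rows(.43,bar-.09*z,T,3); s=snap("scene"); x0,y0,k=190,140,4
a=cv2.resize(s["img"][y0:y0+150,x0:x0+200,::-1],None,fx=k,fy=k,interpolation=cv2.INTER_CUBIC); cv2.imwrite("pics/c3.png",a)
E
```

```text
clock: 1.25
tool_pos: [0.3105, -0.2833, 0.1829]
eef_rot: [0.884, 0.457, 0.068, 0.065]
contact_force: [0.1, -0.3, 0.9]
opening: 0.285
finger_force: 0.0
clock: 2.25
tool_pos: [0.3891, -0.1002, 0.1444]
eef_rot: [0.775, 0.62, 0.087, 0.084]
contact_force: [0.3, -0.7, -0.5]
opening: 0.279
finger_force: 0.0
clock: 2.5
tool_pos: [0.3877, -0.1018, 0.1444]
eef_rot: [0.776, 0.62, 0.086, 0.084]
contact_force: [-0.1, -0.9, -0.0]
opening: 0.285
finger_force: 0.0
[ 0.61146421  0.68957051 -0.75962249  2.51560285  1.91357769  0.49940141
 -2.08077838]
[[0.43,[40,-4,6],[-2.0,0.6,-4.0]],[0.43,[41,-2,7],[-2.0,0.6,-4.0]],[0.43,[40,1,7],[-2.0,0.6,-4.0]]] max mm 41.641325627314025 deg 4.6
```

View pics/c3.png

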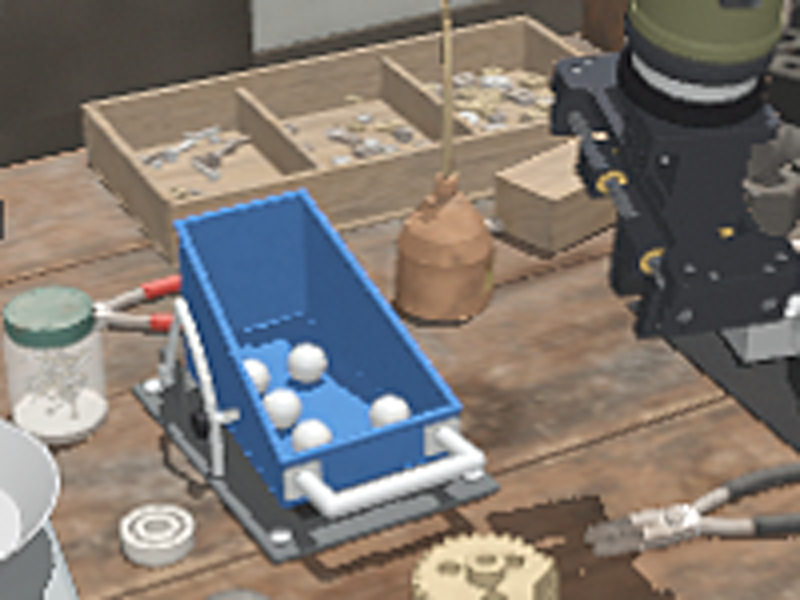

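The picture shows the gripper short of the target at upper right, with the bin untouched. The elbow is near its fold limit, so I'll use a near-vertical tool instead.

```bash
python3 - <<'E'
from h import *
T=tool(-.4,3,-.4); z=T.as_matrix()[:,2]; bar=np.array([.4365,.0185,.042])
st=r.get_state();e0=rows(.43,np.array(st["tool_pos"])+[.03,0,.02],T,4)
rows(.43,bar-.08*z,T,6,e0)
E
```

```text
[[0.43,[2,8,-3],[2.7,0.0,-3.1]],[0.43,[1,8,-4],[2.7,0.0,-3.1]],[0.43,[1,9,-3],[2.7,0.0,-3.1]],[0.43,[0,8,-5],[2.7,0.0,-3.1]]] max mm 9.539392014169456 deg 4.1
[[0.43,[20,2,7],[0.0,0.0,0.0]],[0.43,[20,2,7],[0.0,0.0,0.0]],[0.43,[21,2,8],[0.0,0.0,0.0]],[0.43,[20,2,7],[0.0,0.0,0.0]],[0.43,[20,1,7],[0.0,0.0,0.0]],[0.43,[20,2,7],[0.0,0.0,0.0]]] max mm 22.561028345356956 deg 0.0
```

```bash
python3 -m pendant '[[0.43,[2,8,-3],[2.7,0,-3.1]],[0.43,[1,8,-4],[2.7,0,-3.1]],[0.43,[1,9,-3],[2.7,0,-3.1]],[0.43,[0,8,-5],[2.7,0,-3.1]]]' && python3 -m pendant '[[0.43,[20,2,7],[0,0,0]],[0.43,[20,2,7],[0,0,0]],[0.43,[21,2,8],[0,0,0]],[0.43,[20,2,7],[0,0,0]],[0.43,[20,1,7],[0,0,0]],[0.43,[20,2,7],[0,0,0]],[0.43,[0,0,0],[0,0,0]]]'
python3 - <<'E'
from h import *
print(r.get_state()["q"])
T=tool(-.4,3,-.4); z=T.as_matrix()[:,2]; bar=np.array([.4365,.0185,.042])
e0=rows(.43,bar-.07*z,T,2)
rows(.43,bar+.014*z,T,4,e0)
E
```

```text
clock: 3.05
tool_pos: [0.4061, -0.1074, 0.1585]
eef_rot: [0.727, 0.685, 0.024, 0.036]
contact_force: [0.5, -1.0, 0.1]
opening: 0.288
finger_force: 0.0
clock: 3.92
tool_pos: [0.4288, 0.0137, 0.1146]
eef_rot: [0.726, 0.686, 0.025, 0.036]
contact_force: [0.1, 0.3, 0.3]
opening: 0.285
finger_force: 0.0
[ 0.05263277  0.6990257  -0.34364051  2.32536929  1.3328834   0.26123012
 -1.57717324]
[[0.43,[3,2,1],[1.0,0.5,-1.4]],[0.43,[2,2,2],[1.0,0.5,-1.4]]] max mm 3.7416573867739413 deg 1.8
[[0.43,[0,0,21],[0.0,-0.0,-0.0]],[0.43,[0,0,21],[0.0,-0.0,-0.0]],[0.43,[0,0,21],[0.0,-0.0,-0.0]],[0.43,[0,0,21],[0.0,-0.0,-0.0]]] max mm 21.0 deg 0.0
```

```bash
python3 -m pendant '[[0.43,[3,2,1],[1,0.5,-1.4]],[0.43,[2,2,2],[1,0.5,-1.4]],[0.43,[0,0,21],[0,0,0]],[0.43,[0,0,21],[0,0,0]],[0.43,[0,0,21],[0,0,0]],[0.43,[0,0,21],[0,0,0]],[0.43,[0,0,0],[0,0,0]]]' && python3 -m pendant '[[1,[0,0,0],[0,0,0]],[1,[0,0,0],[0,0,0]],[1,[0,0,0],[0,0,0]],[1,[0,0,0],[0,0,0]]]' 30
python3 - <<'E'
from h import *
st=r.get_state(); print(st["q"])
E
```

```text
clock: 4.8
tool_pos: [0.4366, 0.0163, 0.0273]
eef_rot: [0.711, 0.703, 0.018, 0.018]
contact_force: [-0.8, -0.1, 0.5]
opening: 0.282
finger_force: 0.0
clock: 5.3
tool_pos: [0.4382, 0.0175, 0.0287]
eef_rot: [0.71, 0.704, 0.019, 0.02]
contact_force: [0.7, -2.6, 7.1]
opening: 0.125
finger_force: 30.0
[ 0.07875688  0.91177295 -0.37571532  2.29671713  1.84379867  0.3159145
 -2.00803198]
```

```bash
cat > arc.py <<'E'
from h import *
import sys
t0,t1,n=map(float,sys.argv[1:4]); n=int(n)
st=r.get_state(); Rc=R.from_quat(st["eef_rot"]); a0=np.arctan2(22,209); L=.2102; y=np.radians(-.4)
b=lambda t:np.array([-L*np.cos(a0+t)*np.cos(y),-L*np.cos(a0+t)*np.sin(y),L*np.sin(a0+t)])
p=b(t0); out=[]
for i in range(n):
    s=(Rc.inv().apply(b(t0+(t1-t0)*(i+1)/n)-p)*1000).round(0); p=p+Rc.apply(s/1000); out.append([1,[int(v) for v in s],[0,0,0]])
for i in range(0,n,8): print(str(out[i:i+8]).replace(" ",""))
print("end bar offset",p)
E
python3 arc.py 0 0.69 24
```

```text
[[1,[0,1,-6],[0,0,0]],[1,[0,1,-6],[0,0,0]],[1,[0,2,-6],[0,0,0]],[1,[0,1,-6],[0,0,0]],[1,[0,2,-5],[0,0,0]],[1,[0,2,-6],[0,0,0]],[1,[0,2,-6],[0,0,0]],[1,[0,2,-5],[0,0,0]]]
[[1,[0,2,-6],[0,0,0]],[1,[0,3,-5],[0,0,0]],[1,[0,3,-6],[0,0,0]],[1,[0,3,-5],[0,0,0]],[1,[0,3,-5],[0,0,0]],[1,[0,3,-6],[0,0,0]],[1,[0,3,-5],[0,0,0]],[1,[0,3,-5],[0,0,0]]]
[[1,[0,4,-5],[0,0,0]],[1,[0,4,-4],[0,0,0]],[1,[0,4,-5],[0,0,0]],[1,[0,4,-4],[0,0,0]],[1,[0,4,-5],[0,0,0]],[1,[0,4,-4],[0,0,0]],[1,[0,4,-4],[0,0,0]],[1,[0,5,-4],[0,0,0]]]
end bar offset [-0.14691462  0.00100134  0.149587  ]
```

```bash
python3 -m pendant '[[1,[0,1,-6],[0,0,0]],[1,[0,1,-6],[0,0,0]],[1,[0,2,-6],[0,0,0]],[1,[0,1,-6],[0,0,0]],[1,[0,2,-5],[0,0,0]],[1,[0,2,-6],[0,0,0]],[1,[0,2,-6],[0,0,0]],[1,[0,2,-5],[0,0,0]]]' 45 && python3 -m pendant '[[1,[0,2,-6],[0,0,0]],[1,[0,3,-5],[0,0,0]],[1,[0,3,-6],[0,0,0]],[1,[0,3,-5],[0,0,0]],[1,[0,3,-5],[0,0,0]],[1,[0,3,-6],[0,0,0]],[1,[0,3,-5],[0,0,0]],[1,[0,3,-5],[0,0,0]]]'; python3 -c "
from h import *
print(r.get_state()['q'])"
```

```text
clock: 6.3
tool_pos: [0.4478, 0.0176, 0.0743]
eef_rot: [0.71, 0.704, 0.018, 0.019]
contact_force: [5.5, -3.9, -15.8]
opening: 0.12
finger_force: 45.0
clock: 7.3
tool_pos: [0.4678, 0.0174, 0.1188]
eef_rot: [0.71, 0.704, 0.018, 0.018]
contact_force: [-1.5, -3.1, -12.8]
opening: 0.122
finger_force: 45.0
[ 0.16169063  0.73196504 -0.48566066  2.17280282  0.95032809  0.40680421
 -1.1142453 ]
```

```bash
python3 -m pendant '[[1,[0,4,-5],[0,0,0]],[1,[0,4,-4],[0,0,0]],[1,[0,4,-5],[0,0,0]],[1,[0,4,-4],[0,0,0]],[1,[0,4,-5],[0,0,0]],[1,[0,4,-4],[0,0,0]],[1,[0,4,-4],[0,0,0]],[1,[0,4,-4],[0,0,0]]]' && python3 -m pendant '[[1,[0,2,-2],[0,0,0]],[1,[0,0,0],[0,0,0]]]'
```

```text
clock: 8.3
tool_pos: [0.4945, 0.0172, 0.1549]
eef_rot: [0.71, 0.704, 0.015, 0.016]
contact_force: [-9.8, -1.3, -8.6]
opening: 0.122
finger_force: 45.0
clock: 8.55
tool_pos: [0.4955, 0.0172, 0.156]
eef_rot: [0.71, 0.704, 0.015, 0.015]
contact_force: [-9.4, -0.6, -13.7]
opening: 0.12
finger_force: 45.0
```

```bash
python3 -m pendant '[[1,[0,2,-3],[0,0,0]],[1,[0,0,0],[0,0,0]],[0.45,[0,-2,2],[0,0,0]],[0.45,[0,0,0],[0,0,0]],[0.45,[0,-2,0],[0,0,0]],[0.45,[0,0,-20],[0,0,0]],[0.45,[0,-10,-40],[0,0,0]],[0.45,[0,-20,-40],[0,0,0]]]' && python3 - <<'E'
from h import *
s=snap("scene"); t=snap("top")
a=cv2.resize(s["img"][140:290,190:330,::-1],None,fx=4,fy=4,interpolation=cv2.INTER_CUBIC)[:600]
b=cv2.resize(t["img"][165:315,225:285,::-1],None,fx=4,fy=4,interpolation=cv2.INTER_CUBIC)
cv2.imwrite("pics/c4.png",np.hstack([a,b])[:,:800])
# scoop pick pose
print(r.get_state()["q"])
E
```

```text
clock: 9.55
tool_pos: [0.4658, 0.0192, 0.2592]
eef_rot: [0.71, 0.704, 0.022, 0.019]
contact_force: [1.1, -0.2, 0.8]
opening: 0.278
finger_force: 0.0
[ 0.38210339  0.51752578 -0.80065737  2.03506076  0.57693013  0.75200678
 -0.77592624]
```

View pics/c4.png

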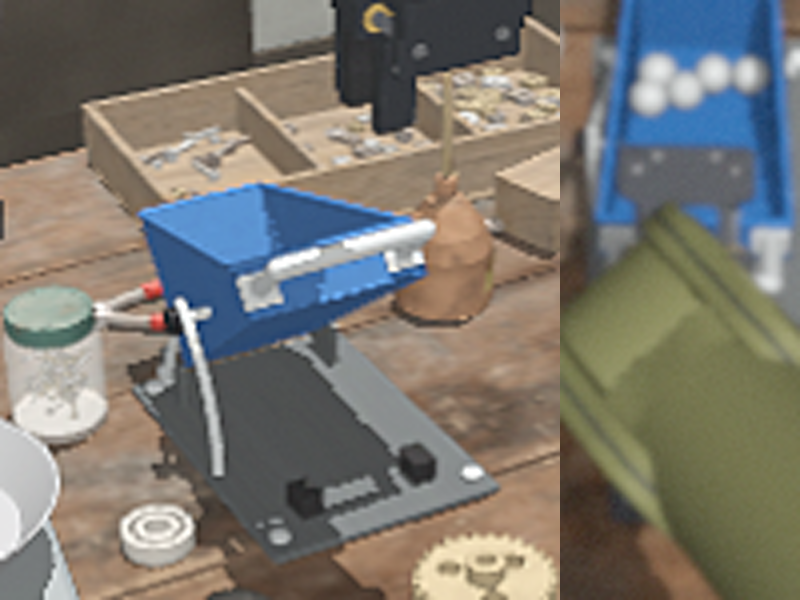

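The bin is tipped: the scene crop shows the handle up at (350,250). All five balls sit in the deep end, top-crop (650..750, 70..97). Next is the scoop.

```bash
python3 - <<'E'
from h import *
T=tool(-103,20,-13); z=T.as_matrix()[:,2]; g=np.array([.4497,-.2981,.0936])
e=rows(-1,g-.09*z,T,16); e2=rows(-1,g+.019*z,T,4,e)
E
```

```text
[[-1,[-19,-3,5],[-1.0,0.7,6.4]],[-1,[-20,-1,5],[-1.0,0.7,6.4]],[-1,[-20,1,4],[-1.0,0.7,6.4]],[-1,[-20,4,4],[-1.0,0.7,6.4]],[-1,[-19,5,4],[-1.0,0.7,6.4]],[-1,[-18,7,4],[-1.0,0.7,6.4]],[-1,[-18,10,4],[-1.0,0.7,6.4]],[-1,[-16,11,4],[-1.0,0.7,6.4]]] max mm 20.97617696340303 deg 6.5
[[-1,[-15,13,4],[-1.0,0.7,6.4]],[-1,[-14,14,4],[-1.0,0.7,6.4]],[-1,[-12,16,4],[-1.0,0.7,6.4]],[-1,[-10,17,4],[-1.0,0.7,6.4]],[-1,[-9,18,5],[-1.0,0.7,6.4]],[-1,[-6,19,4],[-1.0,0.7,6.4]],[-1,[-4,19,5],[-1.0,0.7,6.4]],[-1,[-2,20,5],[-1.0,0.7,6.4]]] max mm 20.97617696340303 deg 6.5
[[-1,[0,0,27],[0.1,-0.1,-0.2]],[-1,[-1,0,28],[0.1,-0.1,-0.2]],[-1,[0,0,27],[0.1,-0.1,-0.2]],[-1,[0,0,27],[0.1,-0.1,-0.2]]] max mm 28.0178514522438 deg 0.2
```

```bash
python3 -m pendant '[[-1,[-19,-3,5],[-1,0.7,6.4]],[-1,[-20,-1,5],[-1,0.7,6.4]],[-1,[-20,1,4],[-1,0.7,6.4]],[-1,[-20,4,4],[-1,0.7,6.4]],[-1,[-19,5,4],[-1,0.7,6.4]],[-1,[-18,7,4],[-1,0.7,6.4]],[-1,[-18,10,4],[-1,0.7,6.4]],[-1,[-16,11,4],[-1,0.7,6.4]]]' && python3 -m pendant '[[-1,[-15,13,4],[-1,0.7,6.4]],[-1,[-14,14,4],[-1,0.7,6.4]],[-1,[-12,16,4],[-1,0.7,6.4]],[-1,[-10,17,4],[-1,0.7,6.4]],[-1,[-9,18,5],[-1,0.7,6.4]],[-1,[-6,19,4],[-1,0.7,6.4]],[-1,[-4,19,5],[-1,0.7,6.4]],[-1,[-2,20,5],[-1,0.7,6.4]]]' 
python3 - <<'E'
from h import *
print(r.get_state()["q"])
T=tool(-103,20,-13); z=T.as_matrix()[:,2]; g=np.array([.4497,-.2981,.0936])
e=rows(-1,g-.09*z,T,3); e2=rows(-1,g+.019*z,T,4,e)
s=snap("scene")
cv2.imwrite("pics/c5.png",cv2.resize(s["img"][100:250,320:520,::-1],None,fx=4,fy=4))
E
```

```text
clock: 10.65
tool_pos: [0.4421, -0.1382, 0.2163]
eef_rot: [0.94, 0.324, 0.108, 0.024]
contact_force: [0.3, 0.3, 0.3]
opening: 0.997
finger_force: 0.0
clock: 11.65
tool_pos: [0.4242, -0.2783, 0.1848]
eef_rot: [0.984, -0.067, 0.163, 0.022]
contact_force: [0.6, 0.9, -0.3]
opening: 0.999
finger_force: 0.0
[ 0.74064954  0.57431405 -0.27036084  2.25456623  1.18443637  0.04230634
 -2.34990292]
[[-1,[-2,4,2],[-0.2,0.4,1.7]],[-1,[-1,5,2],[-0.2,0.4,1.7]],[-1,[-1,4,2],[-0.2,0.4,1.7]]] max mm 5.477225575051661 deg 1.8
[[-1,[0,0,27],[0.0,-0.0,0.0]],[-1,[0,0,27],[0.0,-0.0,0.0]],[-1,[0,0,28],[0.0,-0.0,0.0]],[-1,[-1,0,27],[0.0,-0.0,0.0]]] max mm 28.0 deg 0.0
```

```bash
python3 - <<'E'
from h import *
g=np.array([.4497,-.2981,.0936])
T1=tool(-13,2,-13); T2=tool(77,10,-13); z=T2.as_matrix()[:,2]
e=rows(-1,g+[0.02,0,.12],T1,9); e=rows(-1,g-.09*z,T2,9,e); print(e[0])
E
```

```text
[[-1,[6,1,-1],[1.5,-1.4,-9.4]],[-1,[6,2,-2],[1.5,-1.4,-9.4]],[-1,[5,4,-2],[1.5,-1.4,-9.4]],[-1,[5,3,-1],[1.5,-1.4,-9.4]],[-1,[4,5,-3],[1.5,-1.4,-9.4]],[-1,[3,5,-2],[1.5,-1.4,-9.4]],[-1,[2,5,-2],[1.5,-1.4,-9.4]],[-1,[1,6,-3],[1.5,-1.4,-9.4]]] max mm 7.0710678118654755 deg 9.6
[[-1,[1,6,-3],[1.5,-1.4,-9.4]]] max mm 7.0710678118654755 deg 9.6
[[-1,[-1,-4,3],[-0.7,-0.7,-10.0]],[-1,[1,-4,4],[-0.7,-0.7,-10.0]],[-1,[1,-4,3],[-0.7,-0.7,-10.0]],[-1,[1,-4,3],[-0.7,-0.7,-10.0]],[-1,[3,-4,3],[-0.7,-0.7,-10.0]],[-1,[3,-3,3],[-0.7,-0.7,-10.0]],[-1,[3,-3,3],[-0.7,-0.7,-10.0]],[-1,[4,-1,3],[-0.7,-0.7,-10.0]]] max mm 6.164414002968976 deg 10.0
[[-1,[5,-2,3],[-0.7,-0.7,-10.0]]] max mm 6.164414002968976 deg 10.0
[ 0.43405468 -0.29479218  0.18185871]
```

View pics/c5.png

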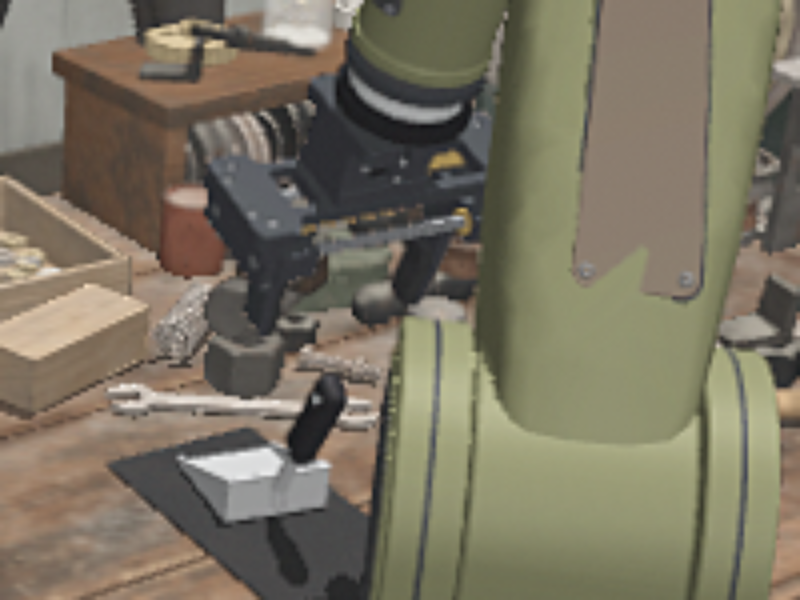

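The gripper is open above the scoop. The grip runs from (300,455) to (330,385) in the crop, which I'll check against the estimate after flipping the wrist.

```bash
python3 -m pendant '[[-1,[6,1,-1],[1.5,-1.4,-9.4]],[-1,[6,2,-2],[1.5,-1.4,-9.4]],[-1,[5,4,-2],[1.5,-1.4,-9.4]],[-1,[5,3,-1],[1.5,-1.4,-9.4]],[-1,[4,5,-3],[1.5,-1.4,-9.4]],[-1,[3,5,-2],[1.5,-1.4,-9.4]],[-1,[2,5,-2],[1.5,-1.4,-9.4]],[-1,[1,6,-3],[1.5,-1.4,-9.4]]]' >/dev/null&& python3 -m pendant '[[-1,[1,6,-3],[1.5,-1.4,-9.4]],[-1,[-1,-4,3],[-0.7,-0.7,-10]],[-1,[1,-4,4],[-0.7,-0.7,-10]],[-1,[1,-4,3],[-0.7,-0.7,-10]],[-1,[1,-4,3],[-0.7,-0.7,-10]],[-1,[3,-4,3],[-0.7,-0.7,-10]],[-1,[3,-3,3],[-0.7,-0.7,-10]],[-1,[3,-3,3],[-0.7,-0.7,-10]]]' && python3 -m pendant '[[-1,[4,-1,3],[-0.7,-0.7,-10]],[-1,[5,-2,3],[-0.7,-0.7,-10]],[-1,[0,0,0],[0,0,0]]]'
python3 - <<'E'
from h import *
print(r.get_state()["q"]); s=snap("scene")
for k in (42,85,122):
    t=k/1000;u=np.array([np.cos(np.radians(-13)),np.sin(np.radians(-13))]); P=np.r_[np.array([.5027,-.3109])-u*(.012+t*.5),.020+t*.866]; print((proj(s,P)[0]-[320,100])*4+2)
T=tool(77,10,-13); z=T.as_matrix()[:,2]; g=np.array([.4497,-.2981,.0936])
e=rows(-1,g-.07*z,T,4); e2=rows(-1,g+.019*z,T,4,e)
E
```

```text
clock: 13.7
tool_pos: [0.4383, -0.2913, 0.1828]
eef_rot: [0.305, 0.949, 0.001, 0.073]
contact_force: [-0.1, 0.1, 0.3]
opening: 0.999
finger_force: 0.0
clock: 14.08
tool_pos: [0.4292, -0.2901, 0.1749]
eef_rot: [0.139, 0.986, -0.004, 0.086]
contact_force: [0.0, -0.0, 0.1]
opening: 1.001
finger_force: 0.0
[ 1.26795422  0.99011589 -1.38356401  2.07101628  1.25919554  1.04770735
  0.57366344]
[293.87866413 454.7177407 ]
[314.3734633  418.96628628]
[332.88077792 386.58385183]
[[-1,[-2,-1,4],[0.1,-0.0,-0.8]],[-1,[-1,-1,3],[0.1,-0.0,-0.8]],[-1,[-2,0,4],[0.1,-0.0,-0.8]],[-1,[-2,-1,3],[0.1,-0.0,-0.8]]] max mm 4.58257569495584 deg 0.8
[[-1,[0,0,22],[-0.0,-0.0,-0.0]],[-1,[0,0,23],[-0.0,-0.0,-0.0]],[-1,[0,0,22],[-0.0,-0.0,-0.0]],[-1,[0,0,22],[-0.0,-0.0,-0.0]]] max mm 23.0 deg 0.0
```

```bash
python3 -m pendant '[[-1,[-2,-1,4],[0,0,-0.8]],[-1,[-1,-1,3],[0,0,-0.8]],[-1,[-2,0,4],[0,0,-0.8]],[-1,[-2,-1,3],[0,0,-0.8]],[-1,[0,0,22],[0,0,0]],[-1,[0,0,23],[0,0,0]],[-1,[0,0,22],[0,0,0]],[-1,[0,0,22],[0,0,0]]]' && python3 -m pendant '[[-1,[0,0,0],[0,0,0]],[1,[0,0,0],[0,0,0]],[1,[0,0,0],[0,0,0]],[1,[0,0,0],[0,0,0]],[1,[0,0,0],[0,0,0]],[1,[0,0,0],[0,0,0]]]' 60
python3 - <<'E'
from h import *
st=r.get_state();print(st["q"],st["tool_pos"],R.from_quat(st["eef_rot"]).as_matrix().round(3))
E
```

```text
clock: 15.12
tool_pos: [0.4531, -0.2988, 0.0742]
eef_rot: [0.112, 0.99, -0.007, 0.087]
contact_force: [-0.5, 0.2, 0.6]
opening: 1.002
finger_force: 0.0
clock: 15.88
tool_pos: [0.4528, -0.2987, 0.0752]
eef_rot: [0.112, 0.99, -0.008, 0.087]
contact_force: [0.1, 0.2, -0.2]
opening: 0.456
finger_force: 0.0
[ 1.18923594  1.16155537 -1.25569568  2.06494644  1.49546619  1.02063529
  0.5122004 ] [ 0.45278097 -0.29872792  0.07519164] [[-0.96   0.222  0.17 ]
 [ 0.22   0.975 -0.034]
 [-0.174  0.004 -0.985]]
```

```bash
python3 - <<'E'
from h import *
T=tool(77,-3,-13); z=T.as_matrix()[:,2]; g=np.array([.4505,-.2981,.0936])
e=rows(0,g+.019*z,T,2)
E
```

```text
[[0,[2,0,0],[0.1,6.5,0.1]],[0,[1,0,0],[0.1,6.5,0.1]]] max mm 2.0 deg 6.5
```

```bash
python3 -m pendant '[[0,[2,0,0],[0,6.5,0]],[0,[1,0,0],[0,6.5,0]],[0.5,[0,0,0],[0,0,0]],[1,[0,0,0],[0,0,0]],[1,[0,0,0],[0,0,0]],[1,[0,0,0],[0,0,0]],[1,[0,0,0],[0,0,0]]]' 60
cat >> h.py <<'E'
import json
G0=R.from_euler("z",-13,degrees=True)   # scoop rotation on the mat
S0=np.array([.5027,-.3109,.003])
def save():
    st=r.get_state(); Rc=R.from_quat(st["eef_rot"]); json.dump([st["tool_pos"].tolist(),Rc.as_quat().tolist()],open("grip.json","w"))
def scoop2tool(pos,Rs):
    p,q=json.load(open("grip.json")); Rc=R.from_quat(q); rel=G0.inv().apply(np.array(p)-S0)
    return np.array(pos)+Rs.apply(rel), Rs*G0.inv()*Rc
def tool2scoop():
    p,q=json.load(open("grip.json")); st=r.get_state(); D=R.from_quat(st["eef_rot"])*R.from_quat(q).inv(); Rs=D*G0
    return np.array(st["tool_pos"])-Rs.apply(G0.inv().apply(np.array(p)-S0)),Rs
def SR(yaw,nose): return R.from_euler("ZY",[yaw,-nose],degrees=True)   # nose>0 = mouth up
LIP=np.array([.067,0,0])
def at_lip(lip,Rs): return scoop2tool(np.array(lip)-Rs.apply(LIP),Rs)
HG=np.array([.6465,.0175,.02]); TILT=.66; YB=-.4
def binpt(a,b,c=0.):
    t=TILT; v=np.array([a*np.cos(t)+b*np.sin(t),c,-a*np.sin(t)+b*np.cos(t)]); return HG+R.from_euler("z",YB,degrees=True).apply(v)
E
python3 - <<'E'
from h import *
save(); st=r.get_state();print(st["opening"]*88,st["q"],st["tool_pos"])
# lift
p,T=scoop2tool(S0+[-.03,0.03,.16],G0); e=rows(1,p,T,6)
# over the bin, nose-down
Rs=SR(YB,-20); p,T=at_lip(binpt(-.13,.10),Rs); print(p); e=rows(1,p,T,16,e)
Rs=SR(YB,-42); p,T=at_lip(binpt(-.105,.012),Rs); print(p,binpt(-.105,.012)); e=rows(1,p,T,8,e)
E
```

```text
clock: 16.75
tool_pos: [0.4492, -0.2981, 0.0745]
eef_rot: [0.112, 0.993, 0.005, -0.026]
contact_force: [-1.4, -0.0, 0.0]
opening: 0.177
finger_force: 60.0
15.57995035041955 [ 1.10591094  1.16451368 -1.21271558  1.87049487  1.20718904  1.16509814
  0.74689444] [ 0.44922654 -0.29810492  0.07450935]
[[1,[7,4,-26],[0.0,0.0,0.0]],[1,[8,4,-27],[0.0,0.0,0.0]],[1,[7,4,-26],[0.0,0.0,0.0]],[1,[8,4,-26],[0.0,0.0,0.0]],[1,[7,3,-26],[0.0,0.0,0.0]],[1,[7,4,-27],[0.0,0.0,0.0]]] max mm 28.442925306655784 deg 0.0
[0.51495176 0.01885664 0.28762125]
[[1,[-2,19,-3],[0.2,1.2,-0.8]],[1,[-1,19,-4],[0.2,1.2,-0.8]],[1,[-3,18,-3],[0.2,1.2,-0.8]],[1,[-2,19,-4],[0.2,1.2,-0.8]],[1,[-2,19,-4],[0.2,1.2,-0.8]],[1,[-3,18,-3],[0.2,1.2,-0.8]],[1,[-2,19,-4],[0.2,1.2,-0.8]],[1,[-3,19,-5],[0.2,1.2,-0.8]]] max mm 19.87460691435179 deg 1.5
[[1,[-4,18,-4],[0.2,1.2,-0.8]],[1,[-3,19,-4],[0.2,1.2,-0.8]],[1,[-3,18,-5],[0.2,1.2,-0.8]],[1,[-4,18,-4],[0.2,1.2,-0.8]],[1,[-4,18,-5],[0.2,1.2,-0.8]],[1,[-3,19,-5],[0.2,1.2,-0.8]],[1,[-5,18,-5],[0.2,1.2,-0.8]],[1,[-4,18,-5],[0.2,1.2,-0.8]]] max mm 19.87460691435179 deg 1.5
[0.52811356 0.01876475 0.22862034] [0.57091006 0.01802773 0.09385718]
[[1,[-4,0,6],[-0.1,2.8,0.1]],[1,[-5,0,6],[-0.1,2.8,0.1]],[1,[-5,0,6],[-0.1,2.8,0.1]],[1,[-5,0,5],[-0.1,2.8,0.1]],[1,[-5,0,5],[-0.1,2.8,0.1]],[1,[-6,0,5],[-0.1,2.8,0.1]],[1,[-6,0,5],[-0.1,2.8,0.1]],[1,[-6,-1,4],[-0.1,2.8,0.1]]] max mm 7.810249675906654 deg 2.8
```

```bash
python3 -m pendant '[[1,[7,4,-26],[0,0,0]],[1,[8,4,-27],[0,0,0]],[1,[7,4,-26],[0,0,0]],[1,[8,4,-26],[0,0,0]],[1,[7,3,-26],[0,0,0]],[1,[7,4,-27],[0,0,0]]]'>/dev/null && python3 -m pendant '[[1,[-2,19,-3],[0.2,1.2,-0.8]],[1,[-1,19,-4],[0.2,1.2,-0.8]],[1,[-3,18,-3],[0.2,1.2,-0.8]],[1,[-2,19,-4],[0.2,1.2,-0.8]],[1,[-2,19,-4],[0.2,1.2,-0.8]],[1,[-3,18,-3],[0.2,1.2,-0.8]],[1,[-2,19,-4],[0.2,1.2,-0.8]],[1,[-3,19,-5],[0.2,1.2,-0.8]]]' >/dev/null&& python3 -m pendant '[[1,[-4,18,-4],[0.2,1.2,-0.8]],[1,[-3,19,-4],[0.2,1.2,-0.8]],[1,[-3,18,-5],[0.2,1.2,-0.8]],[1,[-4,18,-4],[0.2,1.2,-0.8]],[1,[-4,18,-5],[0.2,1.2,-0.8]],[1,[-3,19,-5],[0.2,1.2,-0.8]],[1,[-5,18,-5],[0.2,1.2,-0.8]],[1,[-4,18,-5],[0.2,1.2,-0.8]]]' && python3 -m pendant '[[1,[0,0,0],[0,0,0]]]'
python3 - <<'E'
from h import *
print(r.get_state()["q"]); o,Rs=tool2scoop(); print(o,Rs.as_euler("ZYX",degrees=True))
e=rows(1,*at_lip(binpt(-.08,.10),SR(YB,-44)),6)
e=rows(1,*at_lip(binpt(-.072,.012),SR(YB,-46)),8,e)
s=snap("top"); x0,y0,k=180,150,5
a=cv2.resize(s["img"][y0:y0+120,x0:x0+120,::-1],None,fx=k,fy=k,interpolation=cv2.INTER_CUBIC)
L=o+Rs.apply([[.067,.0365,.004],[.067,-.0365,.004],[-.013,.0365,.03],[-.013,-.0365,.03],[-.0734,0,.1257]])
for q in proj(s,L): cv2.circle(a,tuple(int(i) for i in ((q-[x0,y0]+.5)*k)),4,(0,255,0),1)
L=[binpt(-.003,.105,w) for w in(.0415,-.0415)]+[binpt(-.168,.034,w) for w in(.055,-.055)]
for q in proj(s,L): cv2.circle(a,tuple(int(i) for i in ((q-[x0,y0]+.5)*k)),4,(0,0,255),1)
cv2.imwrite("pics/c6.png",a)
E
```

```text
clock: 19.5
tool_pos: [0.5159, 0.0197, 0.287]
eef_rot: [-0.002, 0.981, -0.001, -0.193]
contact_force: [0.2, -0.0, -1.0]
opening: 0.177
finger_force: 60.0
clock: 19.62
tool_pos: [0.5157, 0.0207, 0.2871]
eef_rot: [-0.003, 0.981, -0.001, -0.193]
contact_force: [-0.8, -0.3, -1.9]
opening: 0.174
finger_force: 60.0
[ 0.4629214   0.97317741 -1.30494651  1.46224912  0.64763544  1.6719246
  0.71985763]
[0.5441605  0.01996037 0.20151573] [ 0.23832188 19.19787322 -0.31749173]
[[1,[-14,-1,-5],[-0.1,4.1,0.1]],[1,[-14,0,-7],[-0.1,4.1,0.1]],[1,[-13,0,-7],[-0.1,4.1,0.1]],[1,[-13,-1,-8],[-0.1,4.1,0.1]],[1,[-12,0,-9],[-0.1,4.1,0.1]],[1,[-12,-1,-10],[-0.1,4.1,0.1]]] max mm 15.652475842498529 deg 4.1
[[1,[-3,0,10],[-0.0,0.3,-0.0]],[1,[-3,0,10],[-0.0,0.3,-0.0]],[1,[-3,0,10],[-0.0,0.3,-0.0]],[1,[-3,0,11],[-0.0,0.3,-0.0]],[1,[-3,0,10],[-0.0,0.3,-0.0]],[1,[-4,0,10],[-0.0,0.3,-0.0]],[1,[-3,0,10],[-0.0,0.3,-0.0]],[1,[-3,0,10],[-0.0,0.3,-0.0]]] max mm 11.40175425099138 deg 0.3
```

View pics/c6.png

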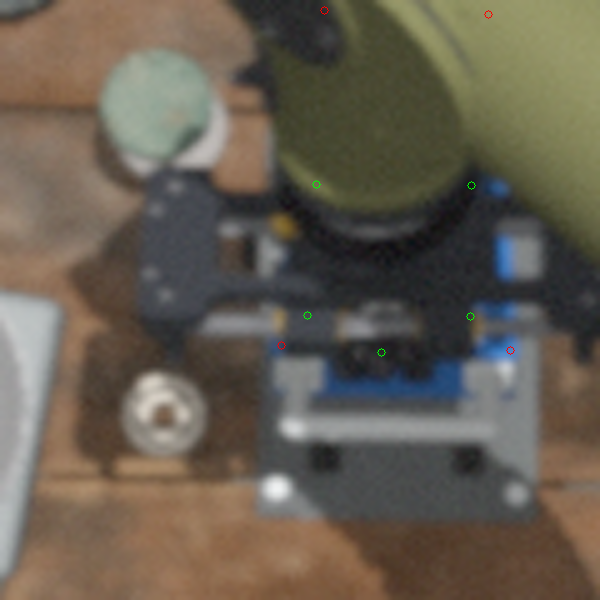

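The top view is mostly hidden by the arm. The handle bar, at crop (283..500, 428), is centred near the scoop's line. I'll check its y numerically.

```bash
python3 - <<'E'
from h import *
s=snap("top"); print(onz(s,np.array([[283,428],[500,428],[391.5,428]])/5+[180,150]-.5,.168), HG)
print(tool2scoop()[0])
E
python3 -m pendant '[[1,[-14,-1,-5],[0,4.1,0]],[1,[-14,0,-7],[0,4.1,0]],[1,[-13,0,-7],[0,4.1,0]],[1,[-13,-1,-8],[0,4.1,0]],[1,[-12,0,-9],[0,4.1,0]],[1,[-12,-1,-10],[0,4.1,0]],[1,[0,0,0],[0,0,0]]]'
python3 - <<'E'
from h import *
print(r.get_state()["q"]); o,Rs=tool2scoop(); print(o,Rs.as_euler("ZYX",degrees=True))
e=rows(1,*at_lip(binpt(-.072,.012),SR(YB,-46)),8)
e=rows(1,*at_lip(binpt(-.072,.005),SR(YB,-46)),2,e)
e=rows(1,*at_lip(binpt(-.021,.005),SR(YB,-43)),8,e)
E
```

```text
[[ 0.49428883  0.07074337  0.168     ]
 [ 0.49594983 -0.03167013  0.168     ]
 [ 0.49513501  0.01953096  0.168     ]] [0.6465 0.0175 0.02  ]
[0.54381531 0.01766756 0.20135918]
clock: 20.6
tool_pos: [0.5814, 0.0134, 0.2699]
eef_rot: [-0.001, 0.919, -0.01, -0.395]
contact_force: [0.2, 0.2, -2.6]
opening: 0.179
finger_force: 60.0
[ 0.10839754  1.11388052 -0.61817505  0.84311585  0.29574186  2.08395204
  1.18011371]
[0.57210826 0.01076149 0.18026227] [-0.60402284 43.4671505  -1.81495585]
[[1,[-4,1,7],[-0.2,0.3,-0.0]],[1,[-4,1,6],[-0.2,0.3,-0.0]],[1,[-4,0,7],[-0.2,0.3,-0.0]],[1,[-3,1,7],[-0.2,0.3,-0.0]],[1,[-4,1,6],[-0.2,0.3,-0.0]],[1,[-4,0,7],[-0.2,0.3,-0.0]],[1,[-4,1,6],[-0.2,0.3,-0.0]],[1,[-4,1,7],[-0.2,0.3,-0.0]]] max mm 8.12403840463596 deg 0.4
[[1,[-1,0,3],[-0.0,0.1,-0.1]],[1,[-1,0,4],[-0.0,0.1,-0.1]]] max mm 4.123105625617661 deg 0.1
[[1,[-6,0,0],[-0.0,-0.4,-0.0]],[1,[-6,0,-1],[-0.0,-0.4,-0.0]],[1,[-5,0,0],[-0.0,-0.4,-0.0]],[1,[-6,0,-1],[-0.0,-0.4,-0.0]],[1,[-6,0,0],[-0.0,-0.4,-0.0]],[1,[-6,0,0],[-0.0,-0.4,-0.0]],[1,[-6,0,0],[-0.0,-0.4,-0.0]],[1,[-6,0,-1],[-0.0,-0.4,-0.0]]] max mm 6.082762530298219 deg 0.4
```

```bash
sed -i 's/HG=np.array(\[.6465,.0175/HG=np.array([.6465,.0182/' h.py; python3 - <<'E'
from h import *
e=rows(1,*at_lip(binpt(-.074,.08),SR(YB,-39.5)),2)
e=rows(1,*at_lip(binpt(-.074,.012),SR(YB,-39.5)),6,e)
E
```

```text
[[1,[-6,3,0],[-0.8,-2.0,-0.1]],[1,[-5,3,1],[-0.8,-2.0,-0.1]]] max mm 6.708203932499369 deg 2.2
[[1,[-1,0,11],[-0.0,0.0,0.0]],[1,[-1,0,12],[-0.0,0.0,0.0]],[1,[-1,0,11],[-0.0,0.0,0.0]],[1,[-1,0,11],[-0.0,0.0,0.0]],[1,[-1,0,11],[-0.0,0.0,0.0]],[1,[-1,0,12],[-0.0,0.0,0.0]]] max mm 12.041594578792296 deg 0.0
```

```bash
python3 -m pendant '[[1,[-6,3,0],[-0.8,-2,-0.1]],[1,[-5,3,1],[-0.8,-2,-0.1]],[1,[-1,0,11],[0,0,0]],[1,[-1,0,12],[0,0,0]],[1,[-1,0,11],[0,0,0]],[1,[-1,0,11],[0,0,0]],[1,[-1,0,11],[0,0,0]]]'
python3 - <<'E'
from h import *
print(r.get_state()["q"]); o,Rs=tool2scoop(); print(o,Rs.as_euler("ZYX",degrees=True))
l=o+Rs.apply(LIP)-HG; t=TILT; print("lip a,b",l[0]*np.cos(t)-l[2]*np.sin(t),l[0]*np.sin(t)+l[2]*np.cos(t),"y",l[1])
e=rows(1,*at_lip(binpt(-.074,.012),SR(YB,-39.5)),1)
e=rows(1,*at_lip(binpt(-.072,.005),SR(YB,-39.5)),2,e)
e=rows(1,*at_lip(binpt(-.021,.005),SR(YB,-39.5)),8,e)
E
```

```text
clock: 21.48
tool_pos: [0.5542, 0.0238, 0.2193]
eef_rot: [-0.002, 0.933, 0.009, -0.361]
contact_force: [0.3, -0.5, -2.2]
opening: 0.179
finger_force: 60.0
[ 0.16640932  1.0797773  -0.65897571  1.08805199  0.29670888  1.82334499
  1.13691675]
[0.55153298 0.02459583 0.12913637] [ 0.51170165 39.23904849  0.99249058]
lip a,b -0.0749588744517689 0.026324916117080578 y 0.006859264166809952
[[1,[-2,-5,14],[0.4,0.3,0.7]]] max mm 15.0 deg 0.9
[[1,[-1,0,3],[-0.0,-0.0,0.0]],[1,[-2,0,3],[-0.0,-0.0,0.0]]] max mm 3.605551275463989 deg 0.0
[[1,[-6,0,0],[-0.0,-0.0,0.0]],[1,[-7,0,-1],[-0.0,-0.0,0.0]],[1,[-6,0,0],[-0.0,-0.0,0.0]],[1,[-6,0,-1],[-0.0,-0.0,0.0]],[1,[-7,0,0],[-0.0,-0.0,0.0]],[1,[-6,0,-1],[-0.0,-0.0,0.0]],[1,[-6,0,0],[-0.0,-0.0,0.0]],[1,[-7,0,-1],[-0.0,-0.0,0.0]]] max mm 7.0710678118654755 deg 0.0
```

```bash
python3 -m pendant '[[1,[-2,-5,8],[0.4,1.5,0.7]],[1,[0,-1,0],[0,2,0]],[1,[0,0,0],[0,0,0]]]'
python3 - <<'E'
from h import *
o,Rs=tool2scoop(); print(o,Rs.as_euler("ZYX",degrees=True))
l=o+Rs.apply(LIP)-HG; t=TILT; print("lip a,b",l[0]*np.cos(t)-l[2]*np.sin(t),l[0]*np.sin(t)+l[2]*np.cos(t),"y",l[1])
e=rows(1,*at_lip(binpt(-.073,.004),SR(YB,-43)),3)
e=rows(1,*at_lip(binpt(-.021,.004),SR(YB,-42)),8,e)
s=snap("scene"); x0,y0,k=220,165,8
a=cv2.resize(s["img"][y0:y0+75,x0:x0+100,::-1],None,fx=k,fy=k,interpolation=cv2.INTER_CUBIC)
L=o+Rs.apply([[.067,.0365,.004],[.067,-.0365,.004],[-.013,.0365,.03],[-.013,-.0365,.03],[-.0734,0,.1257]])
for q in proj(s,L): cv2.circle(a,tuple(int(i) for i in ((q-[x0,y0]+.5)*k)),4,(0,255,0),1)
L=[binpt(-.003,.105,w) for w in(.0415,-.0415)]+[binpt(-.168,.034,w) for w in(.055,-.055)]
for q in proj(s,L): cv2.circle(a,tuple(int(i) for i in ((q-[x0,y0]+.5)*k)),4,(0,0,255),1)
cv2.imwrite("pics/c7.png",a)
E
```

```text
clock: 21.85
tool_pos: [0.5505, 0.017, 0.2103]
eef_rot: [0.004, 0.921, 0.002, -0.39]
contact_force: [-0.2, -0.4, -1.6]
opening: 0.173
finger_force: 60.0
[0.54208718 0.01627074 0.12053939] [-0.63042448 42.92887161 -0.32578045]
lip a,b -0.07739672921288368 0.009434435331971185 y -0.0024690305633611985
[[1,[-2,1,2],[-0.1,0.0,-0.1]],[1,[-1,1,1],[-0.1,0.0,-0.1]],[1,[-2,0,2],[-0.1,0.0,-0.1]]] max mm 3.0 deg 0.1
[[1,[-6,0,-1],[0.0,-0.1,0.0]],[1,[-7,0,0],[0.0,-0.1,0.0]],[1,[-6,0,-1],[0.0,-0.1,0.0]],[1,[-6,0,-1],[0.0,-0.1,0.0]],[1,[-7,0,0],[0.0,-0.1,0.0]],[1,[-6,0,-1],[0.0,-0.1,0.0]],[1,[-6,0,-1],[0.0,-0.1,0.0]],[1,[-7,0,0],[0.0,-0.1,0.0]]] max mm 7.0 deg 0.1
```

View pics/c7.png

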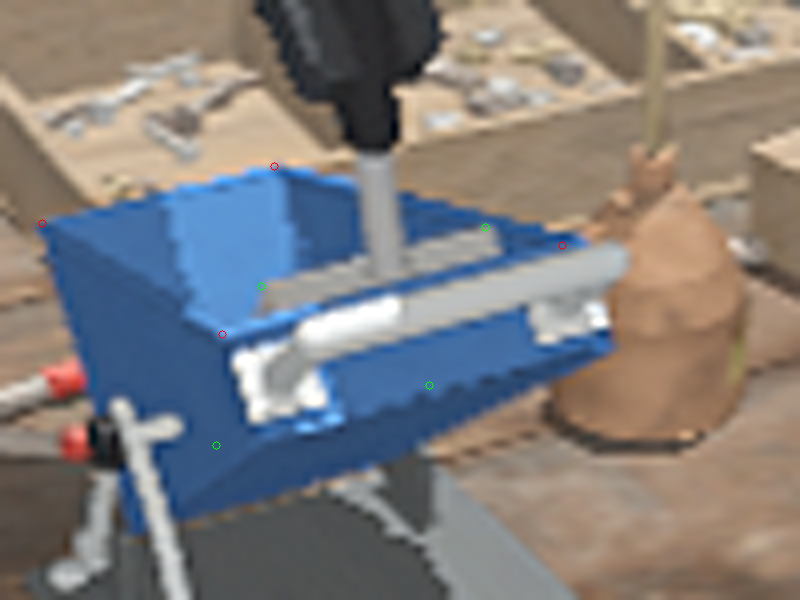

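The overlay of the scoop's back corners, (262,287) and (486,228), matches the picture, and so do the bin corners. Next I'll lower the lip and push it under the balls.

```bash
python3 -m pendant '[[1,[-2,1,2],[0,0,0]],[1,[-1,1,2],[0,0,0]],[1,[-2,0,2],[0,0,0]],[1,[0,0,0],[0,0,0]]]' && python3 -m pendant '[[1,[-6,0,-1],[0,0,0]],[1,[-7,0,0],[0,0,0]],[1,[-6,0,-1],[0,0,0]],[1,[-6,0,-1],[0,0,0]],[1,[-7,0,0],[0,0,0]]]'
cat > w.py <<'E'
from h import *
o,Rs=tool2scoop(); print(o.round(4),Rs.as_euler("ZYX",degrees=True).round(1))
l=o+Rs.apply(LIP)-HG; t=TILT; print("lip a,b",l[0]*np.cos(t)-l[2]*np.sin(t),l[0]*np.sin(t)+l[2]*np.cos(t),"y",l[1],r.get_state()["q"].round(2))
E
python3 w.py
```

```text
clock: 22.4
tool_pos: [0.5498, 0.0193, 0.2034]
eef_rot: [0.003, 0.921, 0.002, -0.39]
contact_force: [0.6, 0.3, -1.4]
opening: 0.174
finger_force: 60.0
clock: 23.02
tool_pos: [0.5746, 0.0192, 0.1831]
eef_rot: [0.003, 0.921, 0.002, -0.39]
contact_force: [1.1, 0.0, 11.2]
opening: 0.171
finger_force: 60.0
[0.5662 0.0185 0.0933] [-0.6 42.9 -0.3]
lip a,b -0.04159244185255982 0.002778368851851523 y -0.0001992120690601229 [ 0.13  1.18 -0.62  0.95  0.31  1.91  1.16]
```

```bash
python3 -m pendant '[[1,[-6,0,-1],[0,0,0]],[1,[-6,0,-1],[0,0,0]],[1,[-6,0,-1],[0,0,0]],[1,[-3,0,0],[0,0,0]]]'; python3 w.py; python3 - <<'E'
from h import *
e=None
for d,a,b in ((6,-.013,.010),(14,-.007,.020),(24,-.005,.034),(34,-.006,.046),(44,-.008,.056),(54,-.010,.066)):
    e=rows(1,*at_lip(binpt(a,b),SR(YB,-37.8+d)),2 if d<30 else 3,e)
E
```

```text
clock: 23.52
tool_pos: [0.591, 0.0196, 0.1707]
eef_rot: [0.003, 0.921, 0.003, -0.39]
contact_force: [1.0, 0.7, 9.5]
opening: 0.174
finger_force: 60.0
[0.5826 0.019  0.0809] [-0.5 42.9 -0.2]
lip a,b -0.02112352046160408 0.002998397578623354 y 0.0003571963824949495 [ 0.11  1.22 -0.61  0.87  0.33  1.94  1.19]
[[1,[2,0,9],[-0.1,-5.6,-0.1]],[1,[2,-1,8],[-0.1,-5.6,-0.1]]] max mm 9.219544457292887 deg 5.6
[[1,[1,0,4],[0.1,-4.0,0.0]],[1,[1,0,5],[0.1,-4.0,0.0]]] max mm 5.0990195135927845 deg 4.0
[[1,[2,0,5],[-0.0,-5.0,0.0]],[1,[3,0,4],[-0.0,-5.0,0.0]]] max mm 5.385164807134504 deg 5.0
[[1,[2,0,4],[-0.0,-3.3,-0.0]],[1,[2,0,3],[-0.0,-3.3,-0.0]],[1,[2,0,4],[-0.0,-3.3,-0.0]]] max mm 4.47213595499958 deg 3.3
[[1,[2,0,4],[0.0,-3.3,-0.0]],[1,[2,0,4],[0.0,-3.3,-0.0]],[1,[3,0,5],[0.0,-3.3,-0.0]]] max mm 5.830951894845301 deg 3.3
[[1,[1,0,4],[0.0,-3.4,-0.0]],[1,[2,0,5],[0.0,-3.4,-0.0]],[1,[2,0,4],[0.0,-3.4,-0.0]]] max mm 5.385164807134504 deg 3.4
```

```bash
python3 - <<'E'
from h import *
e=None
for d,a in ((6,-.012),(14,-.007),(24,-.006),(34,-.006),(44,-.008),(55,-.010)):
    e=rows(1,*at_lip(binpt(a,.006+.08*np.sin(np.radians(d))),SR(YB,-37.8+d)),2 if d<30 else 3,e)
E
```

```text
[[1,[1,0,6],[-0.1,-5.6,-0.1]],[1,[2,-1,7],[-0.1,-5.6,-0.1]]] max mm 7.3484692283495345 deg 5.6
[[1,[1,0,4],[0.1,-4.0,0.0]],[1,[2,0,3],[0.1,-4.0,0.0]]] max mm 4.123105625617661 deg 4.0
[[1,[3,0,5],[-0.0,-5.0,0.0]],[1,[3,0,5],[-0.0,-5.0,0.0]]] max mm 5.830951894845301 deg 5.0
[[1,[2,0,4],[-0.0,-3.3,-0.0]],[1,[2,0,3],[-0.0,-3.3,-0.0]],[1,[2,0,4],[-0.0,-3.3,-0.0]]] max mm 4.47213595499958 deg 3.3
[[1,[2,0,4],[0.0,-3.3,-0.0]],[1,[2,0,4],[0.0,-3.3,-0.0]],[1,[2,0,4],[0.0,-3.3,-0.0]]] max mm 4.47213595499958 deg 3.3
[[1,[2,0,5],[0.0,-3.7,-0.0]],[1,[2,0,6],[0.0,-3.7,-0.0]],[1,[2,0,5],[0.0,-3.7,-0.0]]] max mm 6.324555320336759 deg 3.7
```

```bash
python3 -m pendant '[[1,[1,0,6],[0,-5.6,0]],[1,[2,-1,7],[0,-5.6,0]],[1,[1,0,4],[0,-4,0]],[1,[2,0,3],[0,-4,0]],[1,[3,0,5],[0,-5,0]],[1,[3,0,5],[0,-5,0]]]'; python3 w.py;  python3 -m pendant '[[1,[2,0,4],[0,-3.3,0]],[1,[2,0,3],[0,-3.3,0]],[1,[2,0,4],[0,-3.3,0]],[1,[2,0,4],[0,-3.3,0]],[1,[2,0,4],[0,-3.3,0]],[1,[2,0,4],[0,-3.3,0]]]'; python3 w.py; python3 - <<'E'
from h import *
e=None
for d,a in ((46,-.008),(56,-.012)):
    e=rows(1,*at_lip(binpt(a,.006+.08*np.sin(np.radians(d))),SR(YB,-37.8+d)),3,e)
E
```

```text
clock: 24.28
tool_pos: [0.5637, 0.018, 0.1508]
eef_rot: [0.004, 0.99, 0.001, -0.144]
contact_force: [0.7, -0.1, 0.6]
opening: 0.174
finger_force: 60.0
[0.6004 0.0169 0.0684] [-0.6 13.5 -0.2]
lip a,b -0.005015131428197459 0.037560002413508625 y -0.0020120655202276044 [ 0.24  0.93 -0.66  1.53  0.48  1.16  1.02]
clock: 25.02
tool_pos: [0.5501, 0.0182, 0.1303]
eef_rot: [0.004, 1.0, 0.001, 0.029]
contact_force: [5.8, -1.6, 5.2]
opening: 0.178
finger_force: 60.0
[0.6127 0.0169 0.0654] [-0.6 -6.4 -0.2]
lip a,b -0.006490787092881107 0.06175448632326483 y -0.002057809401522153 [ 0.2   0.78 -0.54  1.93  0.75  0.57  0.72]
[[1,[1,0,1],[-0.1,-0.6,-0.1]],[1,[0,1,0],[-0.1,-0.6,-0.1]],[1,[1,0,1],[-0.1,-0.6,-0.1]]] max mm 1.4142135623730951 deg 0.6
[[1,[2,0,4],[0.1,-3.3,0.0]],[1,[2,0,5],[0.1,-3.3,0.0]],[1,[3,0,4],[0.1,-3.3,0.0]]] max mm 5.385164807134504 deg 3.3
```

```bash
python3 -m pendant '[[1,[3,0,4],[0,-3.6,0]],[1,[3,0,4],[0,-3.6,0]],[1,[3,0,4],[0,-3.6,0]],[1,[0,0,0],[0,0,0]]]'; python3 w.py; python3 - <<'E'
from h import *
o,Rs=tool2scoop(); R2=SR(YB,19)
e=rows(1,*scoop2tool(o+[-.01,0,.05],R2),4); e=rows(1,*scoop2tool(o+[-.03,0,.15],R2),6,e)
E
```

```text
clock: 25.52
tool_pos: [0.5462, 0.0161, 0.1179]
eef_rot: [0.003, 0.993, -0.005, 0.121]
contact_force: [3.3, -1.8, 4.8]
opening: 0.172
finger_force: 60.0
[0.6197 0.0142 0.0655] [ -0.4 -16.9  -0.7]
lip a,b -0.010458593135500033 0.07423522488407977 y -0.004478153934044021 [-0.1   0.73 -0.06  2.15  1.23  0.09  0.2 ]
[[1,[0,0,-12],[-0.2,-0.5,-0.0]],[1,[0,-1,-12],[-0.2,-0.5,-0.0]],[1,[0,0,-13],[-0.2,-0.5,-0.0]],[1,[-1,0,-12],[-0.2,-0.5,-0.0]]] max mm 13.0 deg 0.5
[[1,[-1,0,-17],[0.0,-0.0,-0.0]],[1,[-2,0,-17],[0.0,-0.0,-0.0]],[1,[-1,0,-17],[0.0,-0.0,-0.0]],[1,[-1,0,-17],[0.0,-0.0,-0.0]],[1,[-1,0,-17],[0.0,-0.0,-0.0]],[1,[-2,0,-16],[0.0,-0.0,-0.0]]] max mm 17.11724276862369 deg 0.0
```

```bash
python3 -m pendant '[[1,[0,0,-12],[0,0,0]],[1,[0,-1,-12],[0,0,0]],[1,[0,0,-13],[0,0,0]],[1,[0,0,-14],[0,0,0]],[1,[-1,0,-15],[0,0,0]],[1,[-1,0,-17],[0,0,0]],[1,[-1,0,-17],[0,0,0]],[1,[-1,0,-17],[0,0,0]]]'; python3 -m pendant '[[1,[-1,0,-17],[0,0,0]],[1,[-1,0,-17],[0,0,0]],[1,[0,0,0],[0,0,0]]]'; python3 w.py; python3 - <<'E'
from h import *
x0,y0=225,130
s=snap("top"); t=snap("scene")
a=cv2.resize(s["img"][150:250,210:310,::-1],None,fx=4,fy=4,interpolation=cv2.INTER_CUBIC)
b=cv2.resize(t["img"][120:220,210:310,::-1],None,fx=4,fy=4,interpolation=cv2.INTER_CUBIC)
cv2.imwrite("pics/c8.png",np.hstack([a,b]))
o,Rs=tool2scoop(); Pc=o+Rs.apply([.02,0,.014]); print("scoop px",proj(s,Pc),proj(t,Pc),"corner px",proj(s,binpt(-.024,.016)))
for im,n in((s["img"],"top"),(t["img"],"scene")):
    hsv=cv2.cvtColor(im,cv2.COLOR_RGB2HSV); m=((hsv[...,1]<30)&(hsv[...,2]>190)).astype(np.uint8); m[:120]=0;m[270:]=0;m[:,:200]=0;m[:,330:]=0
    nn,_,st,c=cv2.connectedComponentsWithStats(m); print(n,[(c[i].round(0).tolist(),int(st[i,4])) for i in range(1,nn) if st[i,4]>8])
E
```

```text
clock: 26.52
tool_pos: [0.5187, 0.0162, 0.2309]
eef_rot: [0.004, 0.993, -0.002, 0.117]
contact_force: [0.2, -0.3, -4.9]
opening: 0.178
finger_force: 60.0
clock: 26.9
tool_pos: [0.5138, 0.0167, 0.2651]
eef_rot: [0.004, 0.993, -0.002, 0.118]
contact_force: [0.2, -0.2, -3.9]
opening: 0.173
finger_force: 60.0
[0.5869 0.0149 0.2124] [ -0.6 -16.7  -0.4]
lip a,b -0.12606615406868235 0.16995574394181878 y -0.003957552948491117 [ 0.29  0.48 -0.65  2.07  0.71  0.56  0.71]
scoop px [[260.32905514 186.52916214]] [[256.51962063 158.19006666]] corner px [[260.22935268 183.30861389]]
top [([239.0, 138.0], 52), ([259.0, 178.0], 610), ([284.0, 180.0], 18), ([250.0, 194.0], 53), ([270.0, 195.0], 51), ([207.0, 231.0], 25)]
scene [([253.0, 157.0], 279), ([314.0, 160.0], 12), ([307.0, 169.0], 10), ([284.0, 176.0], 11), ([288.0, 208.0], 24), ([293.0, 212.0], 19), ([218.0, 216.0], 33), ([239.0, 227.0], 68), ([256.0, 220.0], 37), ([205.0, 220.0], 11), ([208.0, 239.0], 215), ([201.0, 229.0], 9), ([202.0, 259.0], 53), ([308.0, 258.0], 13), ([229.0, 268.0], 43)]
```

```bash
python3 - <<'E'
from h import *
e=rows(1,*at_lip([.50,.262,.135],SR(90,16)),16)
e=rows(1,*at_lip([.50,.265,.102],SR(90,2)),6,e)
E
```

```text
[[1,[2,7,5],[-1.3,0.0,-5.5]],[1,[2,7,6],[-1.3,0.0,-5.5]],[1,[1,7,6],[-1.3,0.0,-5.5]],[1,[0,6,6],[-1.3,0.0,-5.5]],[1,[0,7,6],[-1.3,0.0,-5.5]],[1,[-1,6,6],[-1.3,0.0,-5.5]],[1,[-2,7,7],[-1.3,0.0,-5.5]],[1,[-2,6,6],[-1.3,0.0,-5.5]]] max mm 10.099504938362077 deg 5.7
[[1,[-2,5,7],[-1.3,0.0,-5.5]],[1,[-4,5,6],[-1.3,0.0,-5.5]],[1,[-3,5,7],[-1.3,0.0,-5.5]],[1,[-4,4,7],[-1.3,0.0,-5.5]],[1,[-5,3,7],[-1.3,0.0,-5.5]],[1,[-5,3,7],[-1.3,0.0,-5.5]],[1,[-5,2,8],[-1.3,0.0,-5.5]],[1,[-5,2,7],[-1.3,0.0,-5.5]]] max mm 10.099504938362077 deg 5.7
[[1,[-2,0,1],[-0.1,2.4,-0.0]],[1,[-3,0,0],[-0.1,2.4,-0.0]],[1,[-2,0,1],[-0.1,2.4,-0.0]],[1,[-3,0,0],[-0.1,2.4,-0.0]],[1,[-2,0,0],[-0.1,2.4,-0.0]],[1,[-3,0,1],[-0.1,2.4,-0.0]]] max mm 3.1622776601683795 deg 2.4
```

```bash
python3 -m pendant '[[1,[2,7,0],[-1.3,0,-5.5]],[1,[2,7,0],[-1.3,0,-5.5]],[1,[1,7,0],[-1.3,0,-5.5]],[1,[0,6,0],[-1.3,0,-5.5]],[1,[0,7,0],[-1.3,0,-5.5]],[1,[-1,6,0],[-1.3,0,-5.5]],[1,[-2,7,1],[-1.3,0,-5.5]],[1,[-2,6,2],[-1.3,0,-5.5]]]'; python3 w.py; python3 - <<'E'
from h import *
s=snap("scene");im=s["img"];hsv=cv2.cvtColor(im,cv2.COLOR_RGB2HSV)
print("bin corner px",proj(s,[binpt(-.024,.016,c) for c in(.03,0,-.03)]).round(0).tolist())
e=rows(1,*at_lip([.50,.262,.135],SR(90,16)),9)
E
```

```text
clock: 28.0
tool_pos: [0.4968, 0.068, 0.2607]
eef_rot: [-0.38, 0.918, 0.041, 0.108]
contact_force: [0.0, -0.9, -4.1]
opening: 0.177
finger_force: 60.0
[0.5493 0.1185 0.2076] [ 44.8 -16.3  -0.6]
lip a,b -0.16732712603886532 0.13140235419876675 y 0.14564154779558497 [ 0.5   0.59 -1.01  2.05  0.72  0.64  1.42]
bin corner px [[241.0, 223.0], [252.0, 220.0], [263.0, 217.0]]
[[1,[-2,4,11],[-1.2,0.0,-4.9]],[1,[-3,4,11],[-1.2,0.0,-4.9]],[1,[-3,3,11],[-1.2,0.0,-4.9]],[1,[-3,3,11],[-1.2,0.0,-4.9]],[1,[-3,3,11],[-1.2,0.0,-4.9]],[1,[-4,2,11],[-1.2,0.0,-4.9]],[1,[-4,1,11],[-1.2,0.0,-4.9]],[1,[-3,1,11],[-1.2,0.0,-4.9]]] max mm 12.649110640673518 deg 5.0
[[1,[-4,0,12],[-1.2,0.0,-4.9]]] max mm 12.649110640673518 deg 5.0
```

```bash
python3 -m pendant '[[1,[-2,4,11],[-1.2,0,-4.9]],[1,[-3,4,11],[-1.2,0,-4.9]],[1,[-3,3,11],[-1.2,0,-4.9]],[1,[-3,3,11],[-1.2,0,-4.9]],[1,[-3,3,11],[-1.2,0,-4.9]],[1,[-4,2,11],[-1.2,0,-4.9]],[1,[-4,1,11],[-1.2,0,-4.9]],[1,[-3,1,11],[-1.2,0,-4.9]]]'; python3 -m pendant '[[1,[-4,0,12],[-1.2,0,-4.9]],[1,[0,0,0],[0,0,0]]]'; python3 w.py; python3 - <<'E'
from h import *
s=snap("top");im=s["img"];hsv=cv2.cvtColor(im,cv2.COLOR_RGB2HSV)
q=proj(s,[binpt(-.024,.016,c) for c in(.03,.015,0,-.015,-.03)]+[binpt(-.045,.016,c) for c in(.03,.015,0,-.015,-.03)]).astype(int); print("corner colours",[im[v,u].tolist() for u,v in q])
e=rows(1,*at_lip([.50,.262,.105],SR(90,2)),7)
e=rows(1,*at_lip([.50,.265,.100],SR(90,-12)),7,e)
e=rows(1,*at_lip([.50,.268,.096],SR(90,-32)),5,e)
E
```

```text
clock: 29.05
tool_pos: [0.5002, 0.1176, 0.1805]
eef_rot: [-0.672, 0.732, 0.077, 0.084]
contact_force: [-0.2, 0.3, -4.2]
opening: 0.172
finger_force: 60.0
clock: 29.3
tool_pos: [0.5006, 0.1245, 0.1696]
eef_rot: [-0.702, 0.703, 0.082, 0.081]
contact_force: [-0.0, 0.0, -4.7]
opening: 0.177
finger_force: 60.0
[0.5014 0.1973 0.1163] [ 89.8 -16.2  -0.1]
lip a,b -0.18498050866764587 0.00203031317627389 y 0.2434440520682521 [ 0.43  0.9  -1.13  1.98  0.9   0.77  1.99]
corner colours [[60, 128, 196], [63, 130, 196], [65, 130, 196], [63, 130, 196], [49, 102, 160], [59, 127, 194], [62, 127, 195], [62, 127, 194], [62, 128, 194], [50, 104, 163]]
[[1,[-2,0,0],[-0.0,2.0,-0.0]],[1,[-2,0,0],[-0.0,2.0,-0.0]],[1,[-2,0,0],[-0.0,2.0,-0.0]],[1,[-2,1,0],[-0.0,2.0,-0.0]],[1,[-1,0,0],[-0.0,2.0,-0.0]],[1,[-2,0,0],[-0.0,2.0,-0.0]],[1,[-2,0,0],[-0.0,2.0,-0.0]]] max mm 2.23606797749979 deg 2.0
[[1,[-3,0,-3],[-0.0,2.0,-0.0]],[1,[-3,0,-4],[-0.0,2.0,-0.0]],[1,[-3,0,-3],[-0.0,2.0,-0.0]],[1,[-3,0,-4],[-0.0,2.0,-0.0]],[1,[-3,0,-4],[-0.0,2.0,-0.0]],[1,[-3,0,-4],[-0.0,2.0,-0.0]],[1,[-2,0,-4],[-0.0,2.0,-0.0]]] max mm 5.0 deg 2.0
[[1,[-7,0,-7],[-0.0,4.0,-0.0]],[1,[-6,0,-8],[-0.0,4.0,-0.0]],[1,[-6,0,-8],[-0.0,4.0,-0.0]],[1,[-5,0,-8],[-0.0,4.0,-0.0]],[1,[-5,0,-9],[-0.0,4.0,-0.0]]] max mm 10.295630140987 deg 4.0
```

The bin corner is clear blue and the extra load matches five balls. Now I'll tip them gently into the pan.

```bash
python3 -m pendant '[[1,[-2,0,0],[0,2,0]],[1,[-2,0,0],[0,2,0]],[1,[-2,0,0],[0,2,0]],[1,[-2,1,0],[0,2,0]],[1,[-1,0,0],[0,2,0]],[1,[-2,0,0],[0,2,0]],[1,[-2,0,0],[0,2,0]]]'; python3 w.py; python3 -m pendant '[[1,[-3,0,-3],[0,2,0]],[1,[-3,0,-4],[0,2,0]],[1,[-3,0,-3],[0,2,0]],[1,[-3,0,-4],[0,2,0]],[1,[-3,0,-4],[0,2,0]],[1,[-3,0,-4],[0,2,0]],[1,[-2,0,-4],[0,2,0]]]';  python3 -m pendant '[[1,[-7,0,-7],[0,4,0]],[1,[-6,0,-8],[0,4,0]],[1,[-6,0,-8],[0,4,0]],[1,[-5,0,-8],[0,4,0]],[1,[-5,0,-9],[0,4,0]],[1,[0,0,0],[0,0,0]]]'; python3 w.py
```

```text
clock: 30.22
tool_pos: [0.4999, 0.1381, 0.173]
eef_rot: [0.708, -0.706, 0.006, 0.005]
contact_force: [-0.6, 0.4, -5.3]
opening: 0.175
finger_force: 60.0
[0.5008 0.1958 0.1036] [90.  -2.2 -0.3]
lip a,b -0.16786538916426516 -0.021268618717621257 y 0.24452451832584482 [ 0.21  0.84 -1.02  1.93  0.92  0.95  1.86]
clock: 31.1
tool_pos: [0.4999, 0.1613, 0.1968]
eef_rot: [0.702, -0.701, 0.092, 0.091]
contact_force: [-0.3, -0.9, -2.4]
opening: 0.175
finger_force: 60.0
clock: 31.85
tool_pos: [0.4991, 0.2063, 0.222]
eef_rot: [0.677, -0.674, 0.211, 0.209]
contact_force: [-0.7, 0.3, -0.7]
opening: 0.177
finger_force: 60.0
[0.5001 0.2157 0.1323] [90.1 31.6 -0.4]
lip a,b -0.16305178783890995 -0.028842934834724665 y 0.25453312934571226 [-0.33  0.9  -0.8   1.59  0.86  1.57  1.74]
```

```bash
python3 - <<'E'
from h import *
e=rows(1,*scoop2tool([.48,.19,.21],SR(90,-15)),5)
e=rows(1,*scoop2tool([.485,-.05,.225],SR(35,0)),10,e)
e=rows(1,*scoop2tool([.492,-.305,.09],SR(-13,0)),12,e)
s=snap("top"); cv2.imwrite("pics/c9.png",cv2.resize(s["img"][180:280,100:200,::-1],None,fx=5,fy=5,interpolation=cv2.INTER_CUBIC))
E
```

```text
[[1,[16,4,-6],[-0.1,-3.3,0.0]],[1,[17,4,-7],[-0.1,-3.3,0.0]],[1,[15,4,-8],[-0.1,-3.3,0.0]],[1,[15,4,-8],[-0.1,-3.3,0.0]],[1,[15,4,-10],[-0.1,-3.3,0.0]]] max mm 18.81488772222678 deg 3.3
[[1,[23,4,7],[-1.0,-1.4,5.4]],[1,[23,2,7],[-1.0,-1.4,5.4]],[1,[23,-1,6],[-1.0,-1.4,5.4]],[1,[23,-3,5],[-1.0,-1.4,5.4]],[1,[23,-5,5],[-1.0,-1.4,5.4]],[1,[23,-7,4],[-1.0,-1.4,5.4]],[1,[21,-9,3],[-1.0,-1.4,5.4]],[1,[21,-12,3],[-1.0,-1.4,5.4]]] max mm 24.49489742783178 deg 5.7
[[1,[20,-14,2],[-1.0,-1.4,5.4]],[1,[18,-15,1],[-1.0,-1.4,5.4]]] max mm 24.49489742783178 deg 5.7
[[1,[10,-14,12],[-0.2,-0.0,4.0]],[1,[8,-15,12],[-0.2,-0.0,4.0]],[1,[8,-16,11],[-0.2,-0.0,4.0]],[1,[6,-16,12],[-0.2,-0.0,4.0]],[1,[5,-17,11],[-0.2,-0.0,4.0]],[1,[4,-17,12],[-0.2,-0.0,4.0]],[1,[3,-17,11],[-0.2,-0.0,4.0]],[1,[2,-17,12],[-0.2,-0.0,4.0]]] max mm 21.18962010041709 deg 4.0
[[1,[1,-18,11],[-0.2,-0.0,4.0]],[1,[-1,-17,12],[-0.2,-0.0,4.0]],[1,[-2,-18,11],[-0.2,-0.0,4.0]],[1,[-3,-17,11],[-0.2,-0.0,4.0]]] max mm 21.18962010041709 deg 4.0
```

```bash
python3 -m pendant '[[1,[16,4,-6],[0,-3.3,0]],[1,[17,4,-7],[0,-3.3,0]],[1,[15,4,-8],[0,-3.3,0]],[1,[15,4,-8],[0,-3.3,0]],[1,[15,4,-10],[0,-3.3,0]]]' >/dev/null; python3 -m pendant '[[1,[23,4,7],[-1,-1.4,5.4]],[1,[23,2,7],[-1,-1.4,5.4]],[1,[23,-1,6],[-1,-1.4,5.4]],[1,[23,-3,5],[-1,-1.4,5.4]],[1,[23,-5,5],[-1,-1.4,5.4]],[1,[23,-7,4],[-1,-1.4,5.4]],[1,[21,-9,3],[-1,-1.4,5.4]],[1,[21,-12,3],[-1,-1.4,5.4]]]'; python3 w.py; python3 - <<'E'
from h import *
e=rows(1,*scoop2tool([.485,-.08,.225],SR(30,0)),3)
e=rows(1,*scoop2tool([.492,-.305,.09],SR(-13,0)),12,e)
s=snap("top"); im=s["img"]; g=im[205:260,115:190].max(2)
m=(cv2.GaussianBlur(g,(3,3),0)); c=cv2.HoughCircles(cv2.resize(g,None,fx=4,fy=4,interpolation=cv2.INTER_CUBIC),cv2.HOUGH_GRADIENT,1,15,param1=60,param2=12,minRadius=14,maxRadius=24)
print(None if c is None else (c[0][:,:2]/4+[115,205]).round(1).tolist())
cv2.imwrite("pics/pan.png",cv2.resize(im[190:275,105:200,::-1],None,fx=6,fy=6,interpolation=cv2.INTER_CUBIC))
E
```

```text
clock: 33.52
tool_pos: [0.4472, -0.0385, 0.2969]
eef_rot: [-0.389, 0.92, -0.031, -0.043]
contact_force: [-0.4, -0.2, -1.0]
opening: 0.177
finger_force: 60.0
[ 0.4849 -0.0035  0.2228] [45.8  2.9 -1.7]
lip a,b -0.2130919144225243 0.08712437740290215 y 0.026248081534498008 [ 0.51  0.52 -0.91  1.93  0.55  1.03  1.7 ]
[[1,[19,-13,2],[-1.0,-0.9,5.2]],[1,[17,-16,2],[-1.0,-0.9,5.2]],[1,[16,-16,2],[-1.0,-0.9,5.2]]] max mm 23.430749027719962 deg 5.4
[[1,[7,-13,12],[-0.2,-0.0,3.6]],[1,[6,-14,11],[-0.2,-0.0,3.6]],[1,[5,-15,11],[-0.2,-0.0,3.6]],[1,[5,-14,12],[-0.2,-0.0,3.6]],[1,[3,-15,11],[-0.2,-0.0,3.6]],[1,[3,-16,11],[-0.2,-0.0,3.6]],[1,[1,-15,12],[-0.2,-0.0,3.6]],[1,[1,-16,11],[-0.2,-0.0,3.6]]] max mm 19.6468827043885 deg 3.6
[[1,[0,-15,11],[-0.2,-0.0,3.6]],[1,[-2,-15,11],[-0.2,-0.0,3.6]],[1,[-2,-16,11],[-0.2,-0.0,3.6]],[1,[-3,-15,11],[-0.2,-0.0,3.6]]] max mm 19.6468827043885 deg 3.6
[[134.9, 227.4], [149.9, 233.1]]
```

View pics/pan.png

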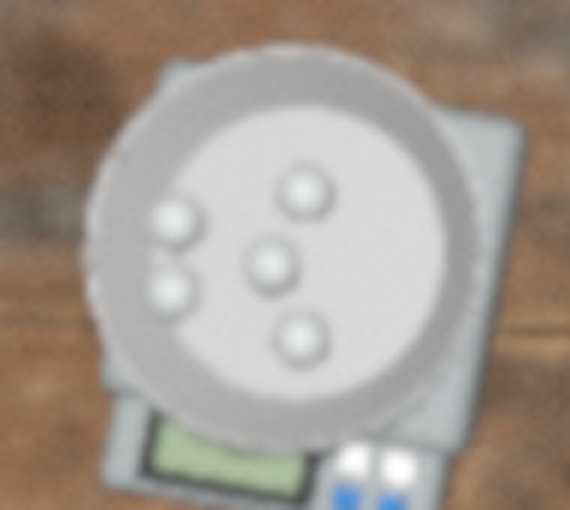

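The last picture shows all five balls in the pan: (177,222), (172,290), (272,266), (305,193) and (302,338). Now the scoop goes back to the mat.

```bash
python3 -m pendant '[[1,[19,-13,2],[-1,-0.9,5.2]],[1,[17,-16,2],[-1,-0.9,5.2]],[1,[16,-16,2],[-1,-0.9,5.2]],[1,[7,-13,12],[-0.2,0,3.6]],[1,[6,-14,11],[-0.2,0,3.6]],[1,[5,-15,11],[-0.2,0,3.6]],[1,[5,-14,12],[-0.2,0,3.6]],[1,[3,-15,11],[-0.2,0,3.6]]]'>/dev/null; python3 -m pendant '[[1,[3,-16,11],[-0.2,0,3.6]],[1,[1,-15,12],[-0.2,0,3.6]],[1,[1,-16,11],[-0.2,0,3.6]],[1,[0,-15,11],[-0.2,0,3.6]],[1,[-2,-15,11],[-0.2,0,3.6]],[1,[-2,-16,11],[-0.2,0,3.6]],[1,[-3,-15,11],[-0.2,0,3.6]],[1,[0,0,0],[0,0,0]]]'; python3 w.py; python3 - <<'E'
from h import *
e=rows(1,*scoop2tool([.494,-.306,.03],SR(-13,0)),4)
e=rows(1,*scoop2tool([.494,-.306,.004],SR(-13,0)),4,e)
E
```

```text
clock: 35.58
tool_pos: [0.4391, -0.2914, 0.1598]
eef_rot: [0.113, 0.993, 0.007, -0.03]
contact_force: [-0.0, 1.2, -1.6]
opening: 0.175
finger_force: 60.0
[ 0.4921 -0.304   0.0879] [-13.1   0.4   0.1]
lip a,b -0.11177408428817331 -0.001455156380845271 y -0.33747850137322744 [ 0.8   0.74 -0.53  1.87  0.53  0.74  1.31]
[[1,[-1,0,15],[0.0,-0.1,-0.0]],[1,[-2,-1,14],[0.0,-0.1,-0.0]],[1,[-1,0,15],[0.0,-0.1,-0.0]],[1,[-1,-1,14],[0.0,-0.1,-0.0]]] max mm 15.033296378372908 deg 0.1
[[1,[0,0,7],[0.0,-0.0,-0.0]],[1,[-1,0,6],[0.0,-0.0,-0.0]],[1,[0,0,7],[0.0,-0.0,-0.0]],[1,[-1,0,6],[0.0,-0.0,-0.0]]] max mm 7.0 deg 0.0
```

```bash
python3 -m pendant '[[1,[-1,0,15],[0,-0.1,0]],[1,[-2,-1,14],[0,-0.1,0]],[1,[-1,0,15],[0,-0.1,0]],[1,[-1,-1,14],[0,-0.1,0]],[1,[0,0,7],[0,0,0]],[1,[-1,0,6],[0,0,0]],[1,[0,0,7],[0,0,0]],[1,[-1,0,6],[0,0,0]]]'; python3 -m pendant '[[1,[0,0,1],[0,0,0]],[1,[0,0,1],[0,0,0]],[1,[0,0,0],[0,0,0]]]'; python3 w.py
```

```text
clock: 36.58
tool_pos: [0.4421, -0.2919, 0.0764]
eef_rot: [0.111, 0.993, 0.006, -0.025]
contact_force: [-0.3, -0.5, -1.6]
opening: 0.175
finger_force: 60.0
clock: 36.95
tool_pos: [0.442, -0.2918, 0.0748]
eef_rot: [0.111, 0.993, 0.006, -0.025]
contact_force: [0.2, -0.5, -2.0]
opening: 0.174
finger_force: 60.0
[ 0.4956 -0.3045  0.0033] [-13.   -0.1   0.1]
lip a,b -0.05743118965954071 -0.06555232423155184 y -0.33767812202771186 [ 0.74  0.87 -0.42  1.92  0.65  0.55  1.21]
```

```bash
python3 -m pendant '[[1,[0,0,1],[0,0,0]],[1,[0,0,1],[0,0,0]],[1,[0,0,0],[0,0,0]]]'; python3 -m pendant '[[1,[0,0,1],[0,0,0]],[1,[0,0,0],[0,0,0]]]'
```

```text
clock: 37.33
tool_pos: [0.4418, -0.2916, 0.0742]
eef_rot: [0.111, 0.993, 0.006, -0.025]
contact_force: [-3.0, 2.1, 11.4]
opening: 0.172
finger_force: 60.0
clock: 37.58
tool_pos: [0.4417, -0.2915, 0.074]
eef_rot: [0.111, 0.993, 0.005, -0.025]
contact_force: [-5.7, 3.0, 20.5]
opening: 0.176
finger_force: 60.0
```

```bash
python3 -m pendant '[[1,[0,0,-2],[0,0,0]],[0.5,[0,0,0],[0,0,0]],[0,[0,0,0],[0,0,0]],[-0.5,[0,0,0],[0,0,0]],[-1,[0,0,0],[0,0,0]],[-1,[0,0,0],[0,0,0]],[-1,[0,0,0],[0,0,0]]]' 20; python3 -m pendant '[[-1,[0,0,-15],[0,0,0]],[-1,[0,0,-30],[0,0,0]],[-1,[0,0,-40],[0,0,0]],[-1,[0,0,-40],[0,0,0]],[-1,[20,0,-20],[0,0,0]],[-1,[0,0,0],[0,0,0]]]'
python3 - <<'E'
from h import *
s=snap("scene"); im=s["img"]
# grip dark blob: compare with predictions, flat scoop at (.4956,-.3045), yaw -13
o=np.array([.4956,-.3045,.003]); P=o+G0.apply([[-.013,.0365,.03],[-.013,-.0365,.03],[.067,.0365,.004],[-.012-.5*.042,0,.02+.866*.042],[-.012-.5*.122,0,.02+.866*.122]]); print(proj(s,P).round(1).tolist())
hsv=cv2.cvtColor(im,cv2.COLOR_RGB2HSV); m=np.zeros(im.shape[:2],np.uint8); m[185:240,355:412]=((hsv[...,2]>120)&(hsv[...,1]<40))[185:240,355:412]
c=max(cv2.findContours(m,0,2)[0],key=cv2.contourArea); print("scoop body",cv2.contourArea(c),cv2.approxPolyDP(c,1.5,True)[:,0].tolist())
d=np.zeros(im.shape[:2],np.uint8); d[185:222,380:412]=(hsv[...,2]<50)[185:222,380:412]; v,u=np.nonzero(d); print("grip u,v",u.mean(),v.mean(),u.min(),v.min(),u.max(),v.max())
t=snap("top"); a=onz(t,[[0,0]],0)
for P in ([o+G0.apply(p) for p in ([.067,.0365,.004],[.067,-.0365,.004],[-.013,-.0365,.03],[-.013,.0365,.03])],): print("top pred",proj(t,P).round(1).tolist())
h=cv2.cvtColor(t["img"],cv2.COLOR_RGB2HSV); m=np.zeros(h.shape[:2],np.uint8); m[200:290,350:410]=((h[...,2]>130)&(h[...,1]<50))[200:290,350:410]
c=max(cv2.findContours(m,0,2)[0],key=cv2.contourArea); print("top scoop",cv2.contourArea(c),cv2.approxPolyDP(c,2,True)[:,0].tolist())
E
```

```text
clock: 38.45
tool_pos: [0.4419, -0.2917, 0.0736]
eef_rot: [0.111, 0.993, 0.006, -0.025]
contact_force: [0.4, 0.1, -1.1]
opening: 0.795
finger_force: 0.0
clock: 39.2
tool_pos: [0.4294, -0.2904, 0.2215]
eef_rot: [0.112, 0.993, 0.005, -0.024]
contact_force: [-0.2, 0.5, -1.6]
opening: 1.002
finger_force: 0.0
[[375.8, 221.2], [401.1, 217.1], [363.0, 215.4], [392.9, 214.0], [402.7, 196.8]]
scoop body 372.5 [[401, 225], [402, 217], [392, 217], [391, 219], [388, 214], [391, 213], [389, 212], [364, 216], [377, 222], [376, 231], [398, 228]]
grip u,v 399.0057803468208 205.65895953757226 389 185 406 216
top pred [[372.2, 212.6], [398.3, 219.0], [394.2, 247.6], [367.5, 241.0]]
top scoop 725.5 [[372, 213], [368, 236], [381, 241], [385, 246], [394, 247], [398, 219]]
```

The scoop lies flat where predicted, within 2 px in both views, and the arm is clear. Handing in.

```bash
python3 -m pendant '[[-1,[0,0,0],[0,0,0]],[-1,[0,0,0],[0,0,0]]]' >/dev/null; python3 -c "
from plant import r
print(r.finish_job())"
```

```text
the job is handed in; nothing more can be done
None
```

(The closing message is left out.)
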